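# Load the last custard cup into the carrying rack and shut its gate

### The job

The rack of custard cups is ready for the fridge but for one cup, which stands by itself out on the worktop. Push that cup gently along the surface with the fingertips, never pinching, picking up or tipping it, in between the two wire fences of the rack lane that still has room, until the row is fully home against the back; then push the rack's swinging gate shut across the front so that no cup can slide out. Leave the other cups of the rack in their places and do not disturb the things round about.

Things in the scene. Friction and masses are not known exactly. Their poses are not given: they have to be found in the camera images.
- cup: the lone pleated waxed-paper cup of custard to be pushed: round, 59 mm across at the rim, narrowing to about 42 mm at the foot, 43 mm high, 75 g (50 to 105 g), slides easily on the worktop (friction about 0.35). Origin at the centre of its underside. It stands upright on the worktop, to the right of the rack
- rack: low steel wire carrying rack, 150 x 186 x 47 mm, fixed to the worktop. Origin: centre of its underside; x runs along the lanes from open front to closed back, y to the robot's side, z up. Two lanes between wire fences (5 mm thick, 36 mm high) at y = -68, 0, +68 mm, from x = -56 mm to a back stop with its face at x = +62 mm. Lane y = +34 mm is full. Black side handles reach y = +-93 mm, 39 mm high
- lane_mouth (a point): centre of the mouth of the lane with room (rack x = -56, y = -34 mm), on the rack's 2 mm floor; the gap between the fences is 63 mm wide. In front of it a shallow ramp rises from the worktop (rack x = -80 mm) to the floor (x = -60 mm). A cup fully home behind the other cup has its centre about 31 mm behind this point, rack x = -25 mm
- gate (a joint): rack's gate: 0 = shut across both lane mouths (along the rack's y axis), 1.57 = open, straight out along the rack's -x axis, limit 1.95. It turns on an upright pin at rack x = -64, y = +75 mm (post 47 mm high), stays where it is left (friction about 0.3 N at its middle), fixed stop at 0. A ladder of 5 mm wire, 148 mm long, 11 to 36 mm above the worktop
- gate_tip (a point): the free end of the gate, at its upper wire, 33 mm above the worktop and 148 mm from the pin
- lane_cup: custard cup (same size) already standing in the lane with room, y = -34 mm; it may stand up to 22 mm short of the back stop, and is pushed back by the cup behind it. Origin at the centre of its underside.
- row_cup_front: front custard cup of the full lane (same size); to be left. Origin at the centre of its underside.
- row_cup_back: rear custard cup of the full lane (same size); to be left. Origin at the centre of its underside.
- timer: white wind-up kitchen timer, 68 mm across, 56 mm high; to be left. Origin at the centre of its underside.
- tape: roll of masking tape lying flat, 82 mm across, 24 mm high; to be left. Origin at the centre of its underside.
- cutter: open steel ring cutter, 71 mm across, 36 mm high; to be left. Origin at the centre of its underside.
- palette_knife: offset palette knife with a wooden handle lying flat, 217 x 92 x 19 mm; to be left. Origin at its middle.
- sleeve: upright stack of empty paper cups, 60 mm across, 86 mm high; to be left. Origin at the centre of its underside.
Mind the look-alikes: they are no part of the job. What is shaped like the cup but black or blue is not meant.

How it is judged (in metres and radians):
On the way, in this order (a step that is already met when the one before it is completed fails the run):
1. the lone cup has been pushed in between the fences of the lane with room (x of cup in the frame of rack above -0.042 m and y of cup in the frame of rack between -0.042 and -0.026 m), for 0.2 s.
2. the gate is shut (value of joint gate below 0.07 rad), for 0.2 s.
At the end, for the whole second after the job is handed in: The cup stands in the lane that had room, within 8 mm of its centre line and about 9 mm of fully home (rack x above -34 mm), the lane's other cup behind it at the back (x above 20 mm); all four cups upright on the rack floor, at rest; the gate within 0.07 rad of shut (x of cup in the frame of rack between -0.034 and 0 m and y of cup in the frame of rack between -0.042 and -0.026 m and angle between each of cup, lane_cup, row_cup_front, row_cup_back's own z axis and vertical below 0.1 rad and height (world z) of cup below 0.006 m and x of lane_cup in the frame of rack above 0.02 m and value of joint gate below 0.07 rad and linear speed of cup below 0.01 m/s); the robot touches nothing.
It fails at once if the cup is lifted or tipped (height (world z) of cup above 0.015 m or angle between cup's own z axis and vertical above 0.35 rad).
It fails at once if the cup is pinched or pressed hard (contact force between the fingers and cup above 25 N).
It fails at once if a cup of the rack is lifted or tipped (height (world z) of any of lane_cup, row_cup_front, row_cup_back above 0.015 m or angle between any of lane_cup, row_cup_front, row_cup_back's own z axis and vertical above 0.35 rad).
It fails at once if a cup of the full lane is moved out of its place (distance of any of row_cup_front, row_cup_back from where it was at the start of the episode above 0.015 m).
It fails at once if something round about is disturbed (distance of any of timer, tape, cutter, palette_knife, sleeve from where it was at the start of the episode above 0.02 m).
It also fails if it takes over 72 s, if anything falls off the work surface, if the arm or the gripper's body presses on something with over 40 N, if the wrist force passes 120 N, or if a joint passes its speed limit or range.

### The arm

A 7-joint arm with a two-finger parallel gripper is mounted at the origin on a cart in front of the work surface, level with it; the furniture and walls round the work are solid. World frame = base frame: x ahead of the robot, y to its left, z up, the work surface at z = 0. Lengths are in m, angles in degrees, forces in N, time in s.
With the tool pointing down it reaches from about 0.425 to 0.875 m from the base axis. Payload 4.7 kg.
Tool frame: the origin (TCP) lies between the finger pads; the fingertips stand 25 mm ahead of it and the grasp point (between the pads) lies 6 mm ahead of it (env.tip_reach is the distance from the TCP to the fingertips, in m); z points along the fingers, y is the direction in which the jaws open and shut (so a half turn about z gives the same grasp; the last joint's range is limited). The gripper opens to 87 mm and grips with 3 to 60 N. Pads are 19 mm wide; open, the fingers measure 117 mm over their backs; the gripper's body (75 mm by 190 mm) begins 51 mm behind the grasp point.
Start: joints at [-62.504, 18.392, -4.016, 83.108, 1.295, 78.541, -3.26], TCP at [0.292, 0.581, 0.248] pointing down, gripper open.
Joint ranges: [-163.93, 163.93], [-17.29, 119.83], [-79.2, 71.16], [3.27, 140.29], [-89.18, 269.18], [5.43, 117.66], [-154.24, 154.24]. Speed limits (degrees/s): [147.25, 147.25, 180, 180, 180, 180, 180].

### API

Orientations are given as [roll, pitch, yaw] about the fixed x, y, z axes, in that order (R = Rz(yaw) Ry(pitch) Rx(roll)).
In Python, from cell import env, viewer, job gives the robot as it stands.
- The arm moves only by the tool move_arm, never from a script. Its argument "steps" is a list of rows, each a list of 7 numbers: the finger opening in cm, from 0 to 8.7, then the shift along the tool's x, y, z in cm, then the turn, a rotation vector about the tool's x, y, z in rad. In form: [[fingers, tx, ty, tz, wx, wy, wz], ...]. A call has 1 to 5 rows; each row shifts and turns the commanded pose from where the row before left it, along the tool's axes as they then stand; what a row does not reach is not made up. A row lasts 1/12 s, in which the tool goes at most 41.7 mm and 7.16 degrees, less where a joint would pass 70% of its speed; a pose out of reach is approached as far as the arm can. A call is refused whole if a number of a shift passes 4.17 or a number of a turn 0.125, either way. A call with a gripper value outside its range is refused whole. The fingers move at their own pace and stop on an object; "force" is the grip in N (left out, the last holds). Time passes only in rows, so rows that do not move let the fingers close. It gives the time, the measured TCP pose, the force and the opening at its end, in the units of the state.
- env.get_obs(): the state, without advancing time (a new reading comes with each control period).
- viewer.read_camera(name): name is "side" or "top"; returns a dict with "img" (420x560x3 uint8, red, green, blue), "vfov" (degrees; the focal length in pixels is half the picture's height over the tangent of half this angle, whatever the lens; pixels are square), "cx", "cy" (the principal point, pixels), "extrinsics" (4x4, takes a point from world to camera coordinates). Camera axes: x right, y down, z forward; pixel columns grow to the right and rows downward; lengths in m; the calibration is good to about 2 mm. A picture is of the moment at which its call begins. There is no depth.
- job.sign_off(): hands the job in, once; it reports no verdict.
The state is a dict: "time_s": time; "qpos": joint angles; "joint_velocities": joint speeds; "effort": joint torques, N m; "tool_pos": TCP position; "tool_rot": TCP orientation; "force": force on the tool from outside, world axes, zero at the start; "wrist_torque": the same for the moment, N m; "grip_width": finger opening in m.
Only numpy, scipy, OpenCV 4.12 (cv2) and the standard library are available. Lean on these libraries where they do the work, as an engineer would, in place of code of your own. Each camera call takes 0.05 s, during which the arm holds its last target.

## Working session

There is one attempt and no reset: what is moved stays moved. The work goes in short steps, Python scripts to look and compute and a tool call to move; the robot and the scene stay as the last step left them, time stands still between calls to the robot, and variables do not carry over. Pictures are saved under pics/ and viewed, and the job is handed in when it is done.

Besides the shell and the picture viewer there is one more tool, called after "Call:" as a command line: name --pt "numbers of a row" for each row, then --argument value for the rest. move_arm: Moves the arm, as the interface text tells. Its arguments: {"type":"object","properties":{"steps":{"type":"array"},"force":{"type":"number"}},"required":["steps"]}

```bash
mkdir -p pics; ls; python3 - <<'E'
from cell import env, viewer, job
import cv2, numpy as np
o=env.get_obs()
for k,v in o.items(): print(k,np.round(v,3))
print(env.tip_reach)
for n in ("side","top"):
    c=viewer.read_camera(n); cv2.imwrite(f"pics/{n}0.png",cv2.cvtColor(c["img"],cv2.COLOR_RGB2BGR))
    print(n,c["vfov"],c["cx"],c["cy"],np.round(c["extrinsics"],4).tolist())
E
```

```text
pics
time_s 0.0
qpos [-62.504  18.44   -4.016  83.176   1.296  78.538  -3.258]
joint_velocities [ 0.067  0.005  0.061 -0.03   0.003  0.047 -0.005]
effort [ 0.0000e+00 -4.9129e+01 -4.0400e-01 -3.1253e+01 -6.4000e-02  4.4000e-02
  0.0000e+00]
tool_pos [0.292 0.58  0.246]
tool_rot [-1.79891e+02  6.00000e-03  1.53317e+02]
force [ 0.123 -0.967  0.64 ]
wrist_torque [ 0.013 -0.024 -0.02 ]
grip_width 0.087
0.025
side 53.191692093498474 285.30828813408334 212.16657282859003 [[0.9917, -0.1271, -0.0215, -0.5405], [-0.0855, -0.5234, -0.8478, 0.0188], [0.0964, 0.8426, -0.5299, 1.4473], [0.0, 0.0, 0.0, 1.0]]
top 44.705967528006774 285.1378114239054 214.42838735261327 [[0.0053, -1.0, -0.0015, -0.1135], [-0.9981, -0.0052, -0.0609, 0.5442], [0.0609, 0.0018, -0.9981, 1.4151], [0.0, 0.0, 0.0, 1.0]]
```

View pics/side0.png

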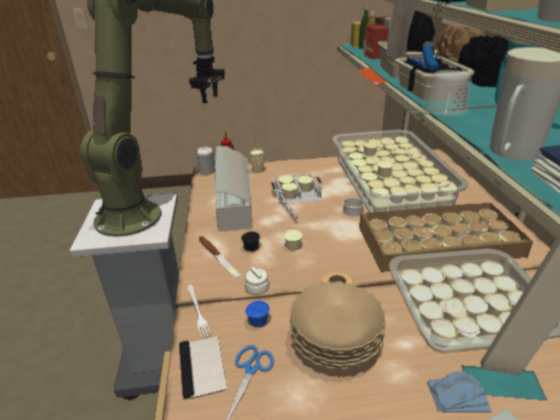

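View pics/top0.png

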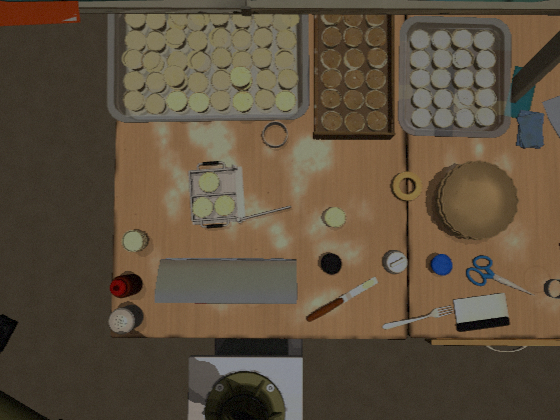

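```bash
cat > h.py <<'E'
from cell import env, viewer, job
import cv2, numpy as np
def cam(n):
    c=viewer.read_camera(n); f=210/np.tan(np.radians(c["vfov"])/2)
    return c,f
def proj(c,p):
    f=210/np.tan(np.radians(c["vfov"])/2);E=np.array(c["extrinsics"])
    q=E[:3,:3]@np.array(p,float)+E[:3,3]; return np.array([c["cx"]+f*q[0]/q[2],c["cy"]+f*q[1]/q[2]])
def back(c,u,v,z):
    f=210/np.tan(np.radians(c["vfov"])/2);E=np.array(c["extrinsics"]);R=E[:3,:3];t=E[:3,3]
    o=-R.T@t; d=R.T@np.array([(u-c["cx"])/f,(v-c["cy"])/f,1]); s=(z-o[2])/d[2]; return o+s*d
def crop(c,x0,y0,w,h,k,name):
    im=cv2.cvtColor(c["img"],cv2.COLOR_RGB2BGR)[y0:y0+h,x0:x0+w]
    cv2.imwrite("pics/"+name,cv2.resize(im,None,fx=k,fy=k,interpolation=cv2.INTER_CUBIC))
E
python3 - <<'E'
from h import *
c,f=cam("top"); crop(c,180,150,200,140,4,"t1.png")
c,f=cam("side"); crop(c,220,160,160,120,5,"s1.png")
E
```

```text
(no output)
```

View pics/t1.png

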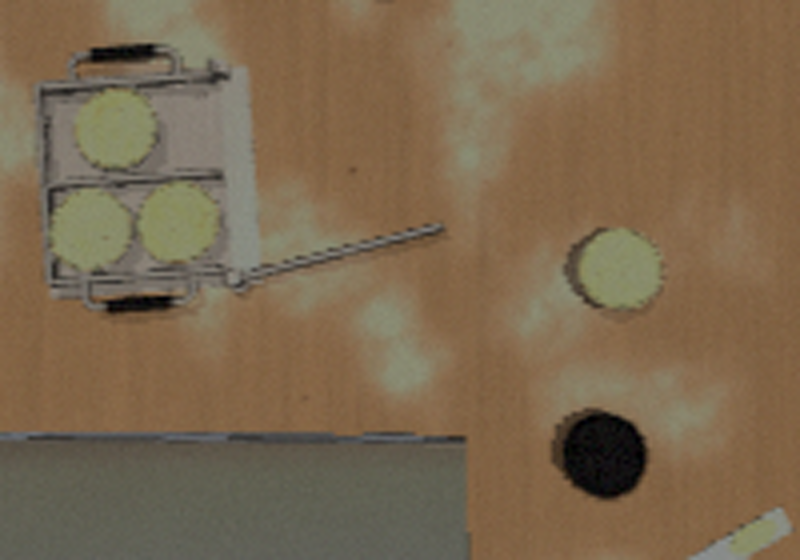

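View pics/s1.png

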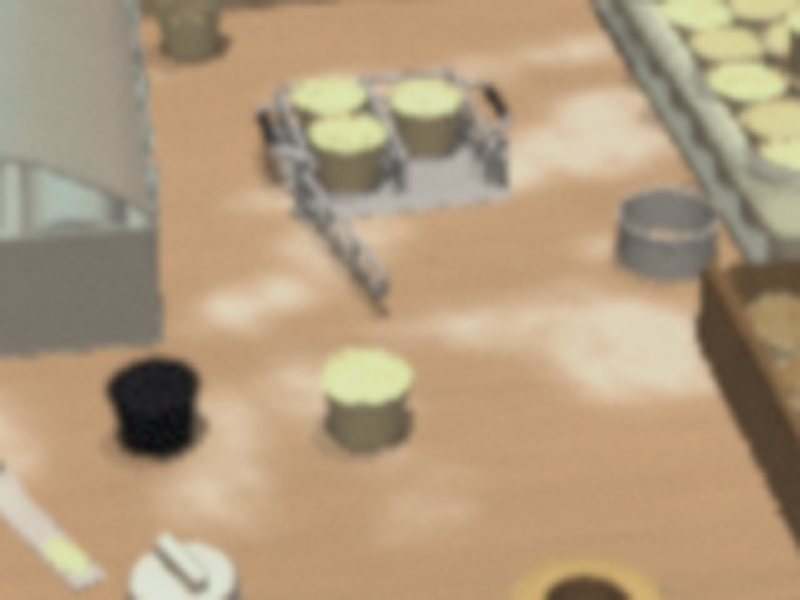

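```bash
python3 - <<'E'
from h import *
c,f=cam("top")
def P(n,u,v,z): 
    p=back(c,180+(u+.5)/4-.5,150+(v+.5)/4-.5,z); print(n,np.round(p,4)); return p
P("cup",619,269,.043); P("lane_cup",116,129,.045);P("rf",178,222,.045);P("rb",91,230,.045);P("black",604,454,.043)
P("pin",236,279,.047);P("tip",441,229,.036)
for n,u,v in [("far b",42,90),("far f",225,76),("mid b",50,187),("mid f",222,175),("near b",53,285),("near f",228,270)]: P(n,u,v,.036)
P("hfar",123,52,.039);P("hnear",140,304,.039)
P("ramp far",248,68,0);P("ramp near",261,268,0)
s,_=cam("side")
for p in [(.596,-.118,.043)]: print(proj(s,p))
print(back(s,220+366/5,160+372/5,.043))
print(back(s,220+426/5,160+98/5,.045), back(s,220+347/5,160+133/5,.045))
E
```

```text
cup [ 0.5371 -0.2461  0.043 ]
lane_cup [0.6319 0.1009 0.045 ]
rf [0.5678 0.0573 0.045 ]
rb [0.562  0.1171 0.045 ]
black [ 0.4104 -0.2358  0.043 ]
pin [0.5286 0.0168 0.047 ]
tip [ 0.5646 -0.1237  0.036 ]
far b [0.66   0.1541 0.036 ]
far f [0.6705 0.027  0.036 ]
mid b [0.5924 0.1474 0.036 ]
mid f [0.6013 0.0283 0.036 ]
near b [0.5244 0.1442 0.036 ]
near f [0.5354 0.0234 0.036 ]
hfar [0.6864 0.0977 0.039 ]
hnear [0.5115 0.0835 0.039 ]
ramp far [0.6817 0.0142 0.    ]
ramp near [0.5389 0.0035 0.    ]
[304.91983316 210.08984628]
[ 0.53794371 -0.24979938  0.043     ]
[0.63235334 0.09136451 0.045     ] [0.56695346 0.04719082 0.045     ]
```

```bash
cat >> h.py <<'E'
A=np.radians(4.7); O=np.array([.598,.087])
XR=np.array([-np.sin(A),np.cos(A)]); YR=np.array([-np.cos(A),-np.sin(A)])
def r2w(x,y): return O+x*XR+y*YR
def w2r(p): d=np.array(p)[:2]-O; return np.array([d@XR,d@YR])
def plan(p0,p1,n,grip=2.0):
    p0=np.array(p0,float);p1=np.array(p1,float);d=(p1-p0)/n
    for i in range(n):
        s=np.radians(p0[3]+d[3]*i)
        tx=d[0]*np.cos(s)+d[1]*np.sin(s); ty=d[0]*np.sin(s)-d[1]*np.cos(s)
        print([grip,round(tx*100,2),round(ty*100,2),round(-d[2]*100,2),0,0,round(-np.radians(d[3]),3)])
    return p1
def now():
    o=env.get_obs(); return [*o["tool_pos"],o["tool_rot"][2]]
def show():
    o=env.get_obs(); print(o["time_s"],np.round(o["tool_pos"],4),np.round(o["tool_rot"],2),"rack mm",np.round(w2r(o["tool_pos"])*1000,1),"F",np.round(o["force"],2),o["grip_width"])
E
python3 - <<'E'
from h import *
w=r2w(-.327,.148);print(w, w2r([.5371,-.2461]))
p=plan([.292,.581,.248,153.3],[.54,.28,.25,91.4],10)
p=plan(p,[*w,.15,4.7],14)
E
```

```text
[ 0.47729156 -0.25102732] [-0.32698986  0.08798893]
[2.0, np.float64(-3.57), np.float64(-1.57), np.float64(-0.02), 0, 0, np.float64(0.108)]
[2.0, np.float64(-3.72), np.float64(-1.18), np.float64(-0.02), 0, 0, np.float64(0.108)]
[2.0, np.float64(-3.82), np.float64(-0.77), np.float64(-0.02), 0, 0, np.float64(0.108)]
[2.0, np.float64(-3.88), np.float64(-0.36), np.float64(-0.02), 0, 0, np.float64(0.108)]
[2.0, np.float64(-3.9), np.float64(0.06), np.float64(-0.02), 0, 0, np.float64(0.108)]
[2.0, np.float64(-3.87), np.float64(0.48), np.float64(-0.02), 0, 0, np.float64(0.108)]
[2.0, np.float64(-3.8), np.float64(0.9), np.float64(-0.02), 0, 0, np.float64(0.108)]
[2.0, np.float64(-3.68), np.float64(1.3), np.float64(-0.02), 0, 0, np.float64(0.108)]
[2.0, np.float64(-3.51), np.float64(1.69), np.float64(-0.02), 0, 0, np.float64(0.108)]
[2.0, np.float64(-3.31), np.float64(2.06), np.float64(-0.02), 0, 0, np.float64(0.108)]
[2.0, np.float64(-3.78), np.float64(-0.54), np.float64(0.71), 0, 0, np.float64(0.108)]
[2.0, np.float64(-3.82), np.float64(-0.13), np.float64(0.71), 0, 0, np.float64(0.108)]
[2.0
[... 326 characters left out ...]
oat64(0.108)]
[2.0, np.float64(-3.34), np.float64(1.85), np.float64(0.71), 0, 0, np.float64(0.108)]
[2.0, np.float64(-3.12), np.float64(2.2), np.float64(0.71), 0, 0, np.float64(0.108)]
[2.0, np.float64(-2.86), np.float64(2.53), np.float64(0.71), 0, 0, np.float64(0.108)]
[2.0, np.float64(-2.58), np.float64(2.82), np.float64(0.71), 0, 0, np.float64(0.108)]
[2.0, np.float64(-2.26), np.float64(3.08), np.float64(0.71), 0, 0, np.float64(0.108)]
[2.0, np.float64(-1.91), np.float64(3.31), np.float64(0.71), 0, 0, np.float64(0.108)]
[2.0, np.float64(-1.54), np.float64(3.49), np.float64(0.71), 0, 0, np.float64(0.108)]
[2.0, np.float64(-1.16), np.float64(3.64), np.float64(0.71), 0, 0, np.float64(0.108)]
```

Call:
move_arm --pt "2 -3.6 -1.6 0 0 0 0.108" --pt "2 -3.7 -1.2 0 0 0 0.108" --pt "2 -3.8 -0.8 0 0 0 0.108" --pt "2 -3.9 -0.4 0 0 0 0.108" --pt "2 -3.9 0.1 0 0 0 0.108" --force 5

```text
time_s: 0.72
tool_pos: [0.4165, 0.428, 0.2477]
tool_rot: [180.0, -0.0, 122.1]
force: [1.2, 0.6, 0.9]
grip_width: 0.0611
```

Call:
move_arm --pt "2 -3.9 0.5 0 0 0 0.108" --pt "2 -3.8 0.9 0 0 0 0.108" --pt "2 -3.7 1.3 0 0 0 0.108" --pt "2 -3.5 1.7 0 0 0 0.108" --pt "2 -3.3 2.1 0 0 0 0.108"

```text
time_s: 1.13
tool_pos: [0.5414, 0.2774, 0.2479]
tool_rot: [180.0, -0.0, 91.1]
force: [0.6, 0.6, 0.6]
grip_width: 0.0285
```

Tracks well. Continuing as planned.

Call:
move_arm --pt "2 -3.8 -0.5 0.7 0 0 0.108" --pt "2 -3.8 -0.1 0.7 0 0 0.108" --pt "2 -3.8 0.3 0.7 0 0 0.108" --pt "2 -3.8 0.7 0.7 0 0 0.108" --pt "2 -3.7 1.1 0.7 0 0 0.108"

```text
time_s: 1.55
tool_pos: [0.5186, 0.0868, 0.2123]
tool_rot: [180.0, -0.0, 60.2]
force: [0.7, -0.7, 0.7]
grip_width: 0.0202
```

Call:
move_arm --pt "2 -3.5 1.5 0.7 0 0 0.108" --pt "2 -3.3 1.9 0.7 0 0 0.108" --pt "2 -3.1 2.2 0.7 0 0 0.108" --pt "2 -2.9 2.5 0.7 0 0 0.108" --pt "2 -2.6 2.8 0.7 0 0 0.108"

```text
time_s: 1.97
tool_pos: [0.4966, -0.1025, 0.1776]
tool_rot: [-180.0, -0.1, 29.3]
force: [1.4, 0.8, 0.2]
grip_width: 0.0201
```

Call:
move_arm --pt "2 -2.3 3.1 0.7 0 0 0.108" --pt "2 -1.9 3.3 0.7 0 0 0.108" --pt "2 -1.5 3.5 0.7 0 0 0.108" --pt "2 -1.2 3.6 0.7 0 0 0.105" --pt "2 0 0 0 0 0 0"

```text
time_s: 2.38
tool_pos: [0.4755, -0.2612, 0.1491]
tool_rot: [179.7, 0.1, 4.1]
force: [-0.3, -0.2, -0.6]
grip_width: 0.0196
```

```bash
python3 - <<'E'
from h import *
show(); c,_=cam("top"); crop(c,180,150,200,140,4,"t2.png")
p=now(); w=r2w(-.327,.148); plan(p,[*w,.041,4.7],5)
E
```

```text
2.3833 [ 0.4755 -0.2612  0.1491] [1.797e+02 1.200e-01 4.120e+00] rack mm [-337.   150.6] F [-0.32 -0.21 -0.57] 0.019558389828726486
[2.0, np.float64(0.02), np.float64(-0.12), np.float64(2.16), 0, 0, np.float64(-0.001)]
[2.0, np.float64(0.02), np.float64(-0.12), np.float64(2.16), 0, 0, np.float64(-0.001)]
[2.0, np.float64(0.02), np.float64(-0.12), np.float64(2.16), 0, 0, np.float64(-0.001)]
[2.0, np.float64(0.02), np.float64(-0.12), np.float64(2.16), 0, 0, np.float64(-0.001)]
[2.0, np.float64(0.02), np.float64(-0.12), np.float64(2.16), 0, 0, np.float64(-0.001)]
```

View pics/t2.png

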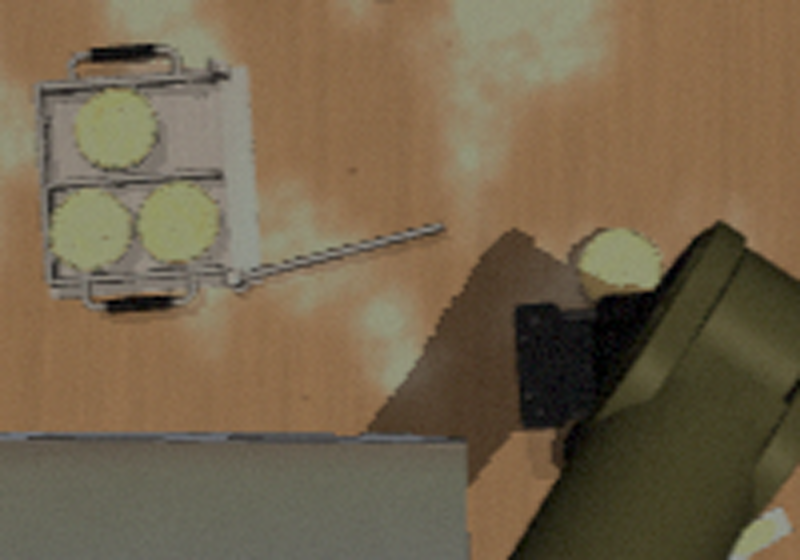

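Call:
move_arm --pt "2 0 -0.15 2.2 0 0 0" --pt "2 0 -0.15 2.2 0 0 0" --pt "2 0 -0.15 2.2 0 0 0" --pt "2 0 -0.1 1.8 0 0 0" --pt "2 0 0 0 0 0 0"

```text
time_s: 2.85
tool_pos: [0.4766, -0.2441, 0.0622]
tool_rot: [-179.8, 0.3, 5.1]
force: [0.4, -0.1, -0.6]
grip_width: 0.02
```

```bash
python3 - <<'E'
from h import *
show(); c,_=cam("top"); crop(c,260,150,120,90,6,"t3.png");show()
c,_=cam("side"); crop(c,220,160,160,120,5,"s3.png");show()
E
```

```text
2.85 [ 0.4766 -0.2441  0.0622] [-179.82    0.34    5.13] rack mm [-320.1  148.1] F [ 0.36 -0.12 -0.56] 0.020024909737059633
2.9 [ 0.4777 -0.2451  0.0641] [-179.89    0.2     5.1 ] rack mm [-321.2  147.1] F [-0.59  0.72  0.14] 0.02012404846391179
2.95 [ 0.4788 -0.2461  0.0656] [-1.7997e+02  4.0000e-02  5.0700e+00] rack mm [-322.2  146.1] F [ 0.74 -0.48  0.75] 0.02030532918898722
```

View pics/t3.png

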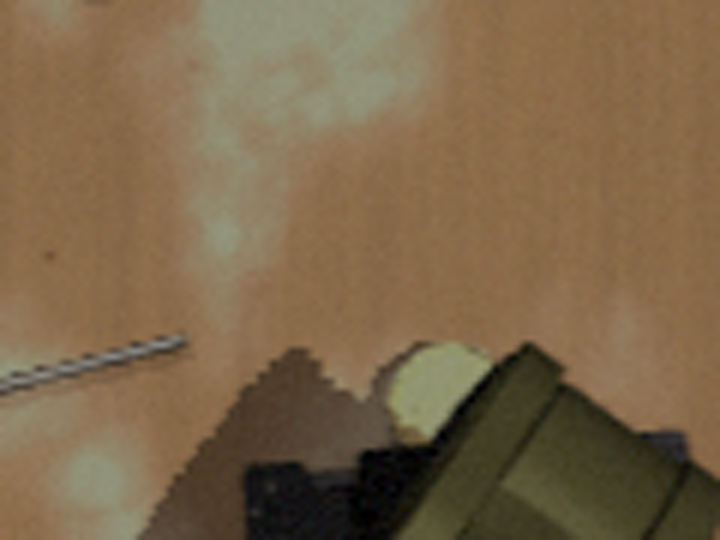

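View pics/s3.png

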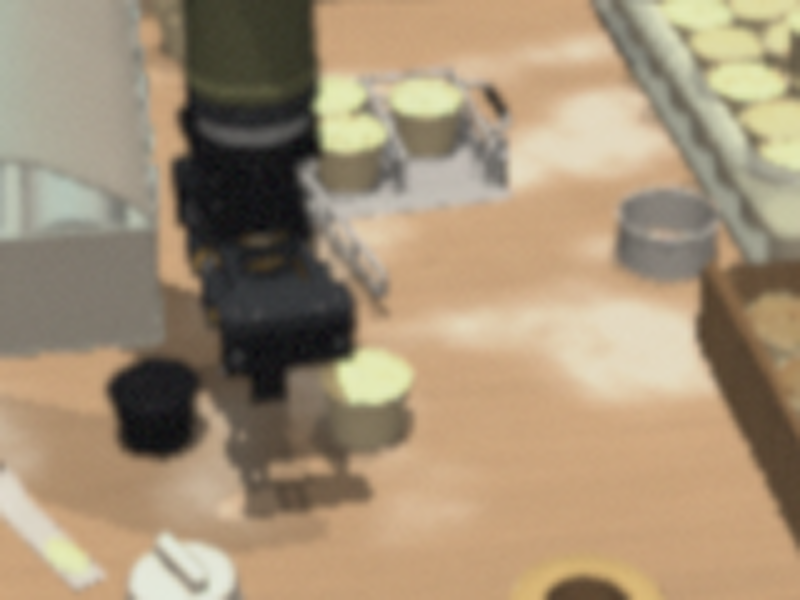

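Call:
move_arm --pt "2 0 0.2 0.8 0 0 0" --pt "2 0 0.2 0.8 0 0 0" --pt "2 0 0 0.8 0 0 0" --pt "2 0 0 0 0 0 0" --pt "2 0.5 0 0 0 0 0"

```text
time_s: 3.37
tool_pos: [0.4828, -0.2507, 0.041]
tool_rot: [-180.0, 0.1, 4.9]
force: [0.6, -0.6, -0.6]
grip_width: 0.0199
```

Call:
move_arm --pt "2 0.7 0 0 0 0 0" --pt "2 0.7 0 0 0 0 0" --pt "2 0.7 0 0 0 0 0" --pt "2 0.7 0 0 0 0 0" --pt "2 0.7 0 0 0 0 0"

```text
time_s: 3.78
tool_pos: [0.5198, -0.2474, 0.0416]
tool_rot: [180.0, -0.0, 5.0]
force: [-0.7, -0.6, 0.6]
grip_width: 0.0203
```

```bash
python3 - <<'E'
from h import *
show(); 
c,_=cam("side"); crop(c,220,160,160,120,5,"s4.png");show()
E
```

```text
3.7833 [ 0.5198 -0.2474  0.0416] [ 1.8e+02 -1.0e-02  5.0e+00] rack mm [-326.8  105.3] F [-0.73 -0.63  0.64] 0.020326464999301342
3.8333 [ 0.5214 -0.2469  0.0418] [ 1.7996e+02 -9.0000e-02  5.0700e+00] rack mm [-326.5  103.7] F [ 1.7  -0.14  0.13] 0.019778894913436505
```

View pics/s4.png

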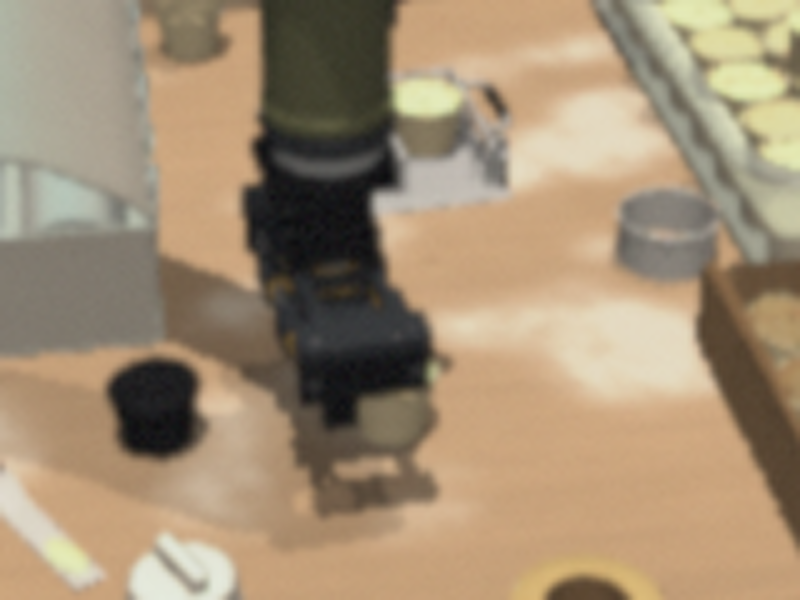

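Call:
move_arm --pt "2 0.7 0 0 0 0 0" --pt "2 0.7 0 0 0 0 0" --pt "2 0.7 0 0 0 0 0" --pt "2 0.7 0 0 0 0 0" --pt "2 0.7 0 0 0 0 0"

```text
time_s: 4.25
tool_pos: [0.5545, -0.2444, 0.0415]
tool_rot: [-180.0, -0.0, 5.0]
force: [-1.7, -0.2, -0.2]
grip_width: 0.0202
```

Call:
move_arm --pt "2 0.7 0 0 0 0 0" --pt "2 0.7 0 0 0 0 0" --pt "2 0.7 0 0 0 0 0" --pt "2 0.7 0 0 0 0 0" --pt "2 0.7 0 0 0 0 0"

```text
time_s: 4.67
tool_pos: [0.5893, -0.2414, 0.0415]
tool_rot: [-180.0, 0.0, 5.0]
force: [-0.5, 0.6, 0.6]
grip_width: 0.0201
```

```bash
python3 - <<'E'
from h import *
show(); 
c,_=cam("side"); crop(c,220,160,160,120,5,"s5.png");show()
E
```

```text
4.6667 [ 0.5893 -0.2414  0.0415] [-180.      0.      4.98] rack mm [-326.5   35.6] F [-0.45  0.62  0.56] 0.02006565055820222
4.7167 [ 0.5909 -0.2409  0.0416] [ 1.7998e+02 -9.0000e-02  5.0400e+00] rack mm [-326.2   33.9] F [ 0.16  0.13 -0.35] 0.020252892343988572
```

View pics/s5.png

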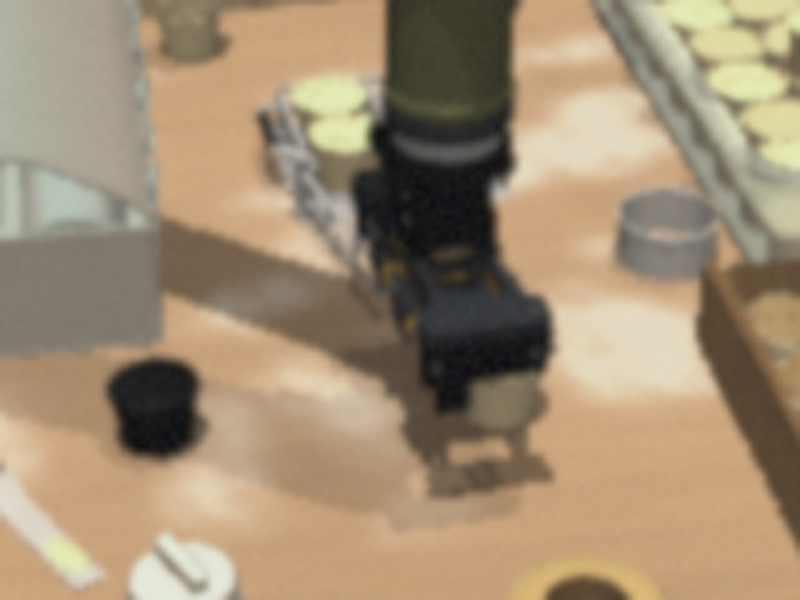

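Call:
move_arm --pt "2 0.7 0 0 0 0 0" --pt "2 0.7 0 0 0 0 0" --pt "2 0.7 0 0 0 0 0" --pt "2 0.6 0 0 0 0 0" --pt "2 0.3 0 0 0 0 0"

```text
time_s: 5.13
tool_pos: [0.6197, -0.2385, 0.0416]
tool_rot: [180.0, -0.0, 5.0]
force: [-0.2, 0.3, 0.3]
grip_width: 0.0199
```

Call:
move_arm --pt "2 0 0 0 0 0 0" --pt "2 -1 0 0 0 0 0" --pt "2 -2 0 0 0 0 0" --pt "2 -2 0 -2 0 0 0" --pt "2 -2 0 -2 0 0 0"

```text
time_s: 5.55
tool_pos: [0.5456, -0.2447, 0.0804]
tool_rot: [-179.9, 0.2, 4.9]
force: [0.2, 0.2, 0.4]
grip_width: 0.0201
```

Call:
move_arm --pt "2 -3 1 -2 0 0 -0.12" --pt "2 -3 2 -2 0 0 -0.12" --pt "2 0 3 0 0 0 -0.12" --pt "2 0 3 0 0 0 -0.12" --pt "2 0 3 0 0 0 -0.12"

```text
time_s: 5.97
tool_pos: [0.5315, -0.3659, 0.1229]
tool_rot: [180.0, -0.1, 39.6]
force: [1.1, 0.4, 0.8]
grip_width: 0.0202
```

```bash
python3 - <<'E'
from h import *
show(); 
c,_=cam("top"); crop(c,180,110,200,140,4,"t6.png");show()
c,_=cam("side"); crop(c,220,160,160,120,5,"s6.png");show()
E
```

```text
5.9667 [ 0.5315 -0.3659  0.1229] [ 1.7996e+02 -1.0000e-01  3.9560e+01] rack mm [-445.9  103.4] F [1.07 0.37 0.79] 0.020214216709843268
6.0167 [ 0.5337 -0.3711  0.1224] [1.7962e+02 7.0000e-02 3.9810e+01] rack mm [-451.3  101.6] F [ 3.46 -2.77  1.41] 0.020171484366263207
6.0667 [ 0.5323 -0.3688  0.1219] [1.7981e+02 9.0000e-02 3.9220e+01] rack mm [-448.9  102.8] F [-0.23 -0.08  0.36] 0.019888114973367035
```

View pics/t6.png

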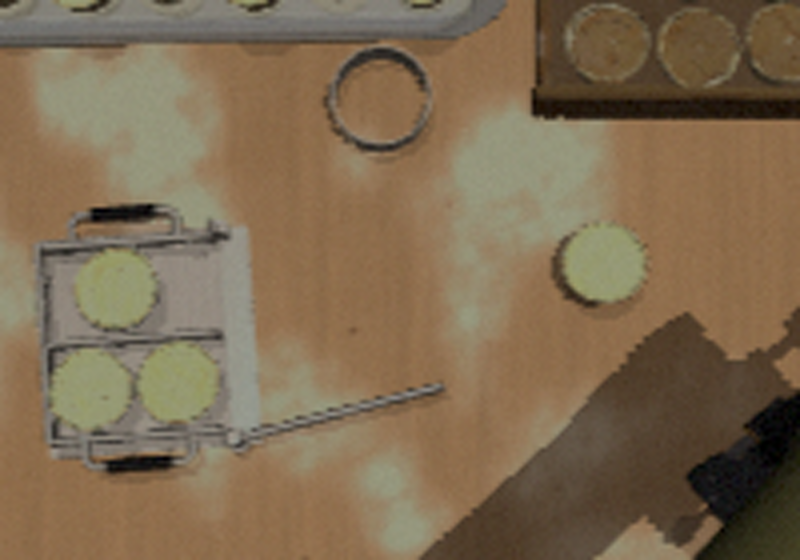

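View pics/s6.png

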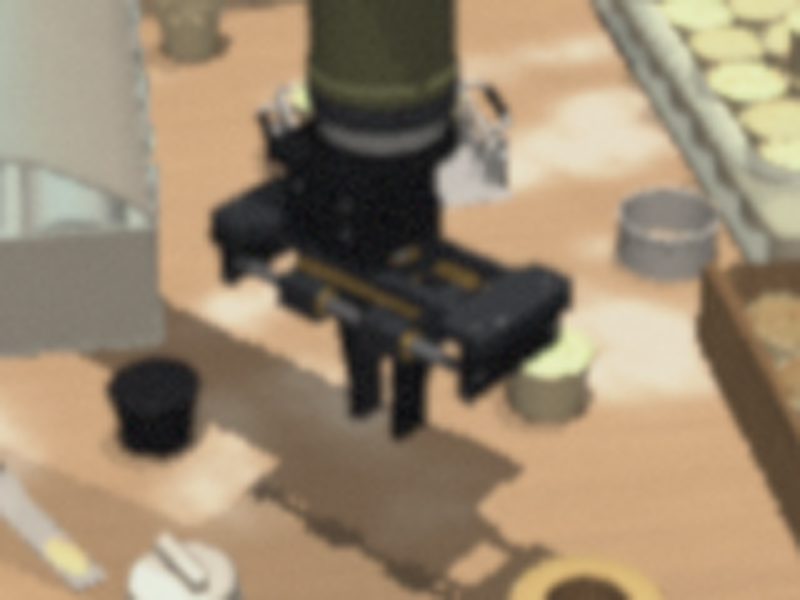

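```bash
python3 - <<'E'
from h import *
c,_=cam("top")
p=back(c,180+605.5/4-.5,110+263.5/4-.5,.043); print("cup",p,w2r(p))
t=back(c,407,186,.024); print("tape",t,w2r(t))
w=r2w(-.39,-.034);print(w)
show()
p=plan(now(),[*w,.115,94.7],9)
E
```

```text
cup [ 0.65194965 -0.23650303  0.043     ] [-0.32683577 -0.02726088]
tape [ 0.6257605  -0.45106885  0.024     ] [-0.53853419  0.01642141]
[ 0.66384169 -0.29890267]
6.1167 [ 0.5317 -0.3664  0.1213] [1.7999e+02 7.0000e-02 3.9110e+01] rack mm [-446.4  103.3] F [-0.75  0.39 -0.33] 0.020285430070943206
[2.0, np.float64(1.61), np.float64(0.34), np.float64(0.07), 0, 0, np.float64(-0.108)]
[2.0, np.float64(1.57), np.float64(0.52), np.float64(0.07), 0, 0, np.float64(-0.108)]
[2.0, np.float64(1.5), np.float64(0.68), np.float64(0.07), 0, 0, np.float64(-0.108)]
[2.0, np.float64(1.42), np.float64(0.84), np.float64(0.07), 0, 0, np.float64(-0.108)]
[2.0, np.float64(1.32), np.float64(0.99), np.float64(0.07), 0, 0, np.float64(-0.108)]
[2.0, np.float64(1.21), np.float64(1.12), np.float64(0.07), 0, 0, np.float64(-0.108)]
[2.0, np.float64(1.08), np.float64(1.25), np.float64(0.07), 0, 0, np.float64(-0.108)]
[2.0, np.float64(0.94), np.float64(1.36), np.float64(0.07), 0, 0, np.float64(-0.108)]
[2.0, np.float64(0.79), np.float64(1.45), np.float64(0.07), 0, 0, np.float64(-0.108)]
```

Call:
move_arm --pt "2 1.6 0.3 0 0 0 -0.108" --pt "2 1.6 0.5 0 0 0 -0.108" --pt "2 1.5 0.7 0 0 0 -0.108" --pt "2 1.4 0.8 0 0 0 -0.108" --pt "2 1.3 1.0 0 0 0 -0.108"

```text
time_s: 6.53
tool_pos: [0.6054, -0.3239, 0.1214]
tool_rot: [-179.9, -0.1, 70.5]
force: [-0.5, -0.3, -0.3]
grip_width: 0.0206
```

Call:
move_arm --pt "2 1.2 1.1 0 0 0 -0.108" --pt "2 1.1 1.3 0 0 0 -0.108" --pt "2 0.9 1.4 0 0 0 -0.108" --pt "2 0.8 1.4 0 0 0 -0.108" --pt "2 0 0 0 0 0 0"

```text
time_s: 6.95
tool_pos: [0.6668, -0.2908, 0.1212]
tool_rot: [179.9, -0.2, 95.4]
force: [-0.7, 1.7, -1.0]
grip_width: 0.0201
```

```bash
python3 - <<'E'
from h import *
show(); 
c,_=cam("top"); crop(c,240,130,200,140,4,"t7.png");show()
c,_=cam("side"); crop(c,240,160,160,120,5,"s7.png");show()
w=r2w(-.39,-.034)
p=plan(now(),[*w,.041,94.7],4)
E
```

```text
6.95 [ 0.6668 -0.2908  0.1212] [ 1.7993e+02 -1.7000e-01  9.5430e+01] rack mm [-382.2  -37.6] F [-0.72  1.71 -0.97] 0.02014412041362059
7.0 [ 0.6651 -0.2926  0.1211] [-1.7998e+02 -1.1000e-01  9.5090e+01] rack mm [-383.8  -35.8] F [ 0.64 -0.91  0.17] 0.02016159355163849
7.05 [ 0.6638 -0.2945  0.1212] [-1.7992e+02 -5.0000e-02  9.4920e+01] rack mm [-385.6  -34.4] F [-1.18 -0.57  0.23] 0.020095951773261993
[2.0, np.float64(-0.11), np.float64(-0.01), np.float64(2.01), 0, 0, np.float64(0.001)]
[2.0, np.float64(-0.11), np.float64(-0.01), np.float64(2.01), 0, 0, np.float64(0.001)]
[2.0, np.float64(-0.11), np.float64(-0.01), np.float64(2.01), 0, 0, np.float64(0.001)]
[2.0, np.float64(-0.11), np.float64(-0.01), np.float64(2.01), 0, 0, np.float64(0.001)]
```

View pics/t7.png

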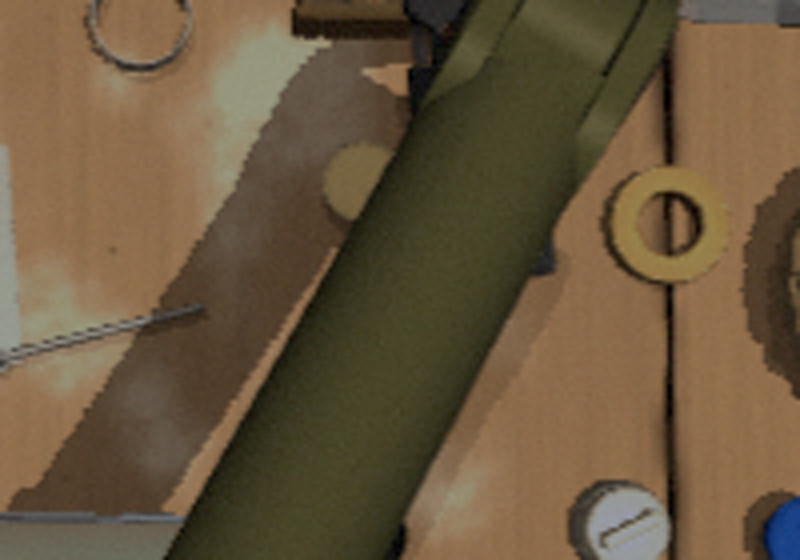

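View pics/s7.png

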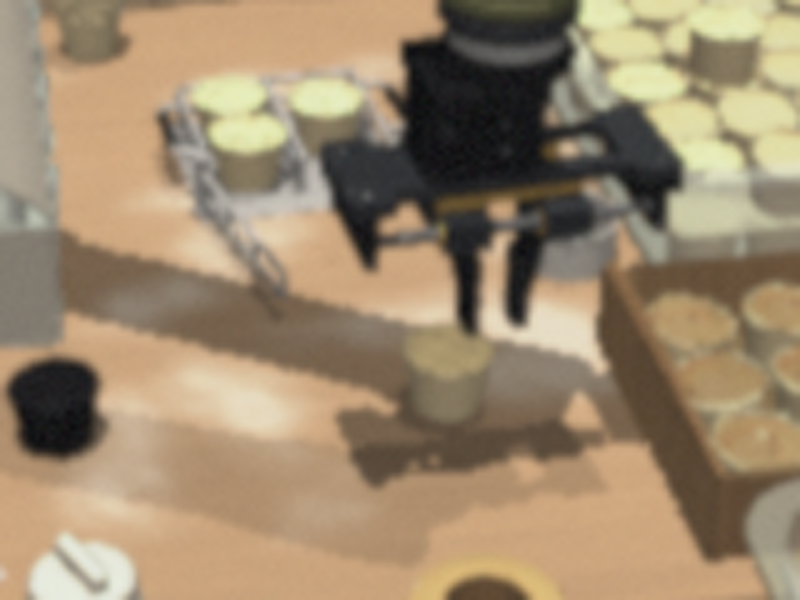

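```bash
python3 - <<'E'
from h import *
c,_=cam("side"); crop(c,330,190,120,90,6,"s8.png")
c,_=cam("top"); crop(c,300,100,120,90,6,"t8.png")
E
```

```text
(no output)
```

View pics/s8.png

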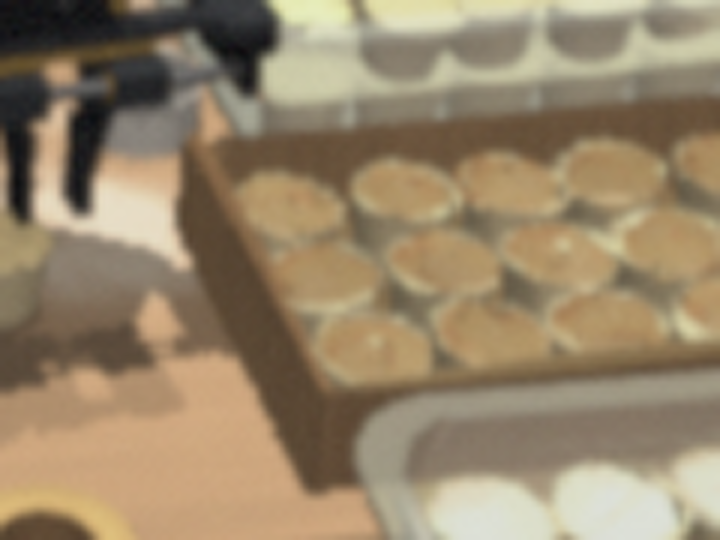

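```bash
python3 - <<'E'
import cv2; im=cv2.imread("pics/top0.png")[100:190,290:410]; cv2.imwrite("pics/t8b.png",cv2.resize(im,None,fx=6,fy=6,interpolation=cv2.INTER_CUBIC))
E
```

```text
(no output)
```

View pics/t8b.png

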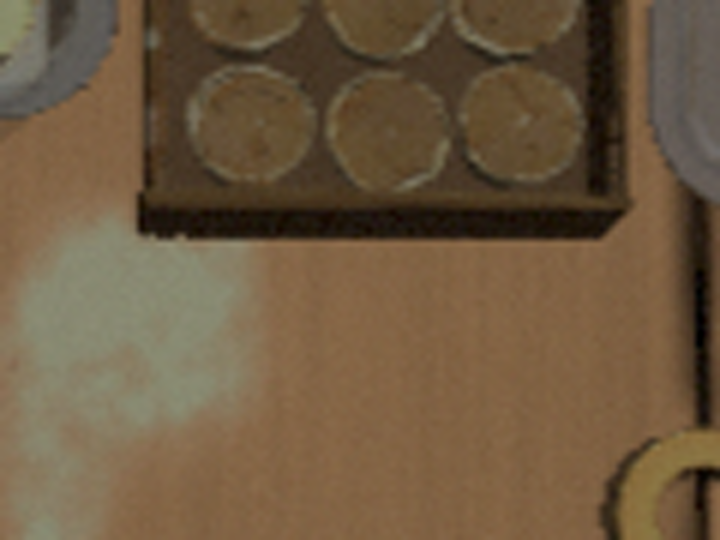

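```bash
python3 - <<'E'
from h import *
s,_=cam("side");t,_=cam("top")
print("bottom top-cam",back(t,390,139.5,0),"side",back(s,383,271.7,0))
for z in (.04,.06,.07,.08,.1): print(z,back(t,395,134.2,z),back(s,383.3,254.7,z))
E
```

```text
bottom top-cam [ 0.76206984 -0.40939441  0.        ] side [ 0.76904649 -0.40885426  0.        ]
0.04 [ 0.76862433 -0.4152155   0.04      ] [ 0.77417681 -0.38347437  0.04      ]
0.06 [ 0.76419761 -0.41091777  0.06      ] [ 0.76388691 -0.40794772  0.06      ]
0.07 [ 0.76198425 -0.4087689   0.07      ] [ 0.75874196 -0.42018439  0.07      ]
0.08 [ 0.75977089 -0.40662004  0.08      ] [ 0.75359701 -0.43242106  0.08      ]
0.1 [ 0.75534417 -0.40232231  0.1       ] [ 0.74330711 -0.45689441  0.1       ]
```

Call:
move_arm --pt "2 -0.1 0 2 0 0 0" --pt "2 -0.1 0 2 0 0 0" --pt "2 -0.1 0 2 0 0 0" --pt "2 0 0 1.9 0 0 0" --pt "2 0 0 0 0 0 0"

```text
time_s: 7.67
tool_pos: [0.6613, -0.2982, 0.0379]
tool_rot: [-179.6, -0.2, 94.9]
force: [-0.6, 1.0, -1.0]
grip_width: 0.02
```

Call:
move_arm --pt "2 0 0 0 0 0 0" --pt "2 0.5 0 0 0 0 0" --pt "2 0.7 0 0 0 0 0" --pt "2 0.7 0 0 0 0 0" --pt "2 0.7 0 0 0 0 0"

```text
time_s: 8.08
tool_pos: [0.6634, -0.2718, 0.0439]
tool_rot: [179.9, 0.0, 95.1]
force: [0.3, -1.2, 0.3]
grip_width: 0.0201
```

Call:
move_arm --pt "2 0.7 0 0 0 0 0" --pt "2 0.7 0 0 0 0 0" --pt "2 0.7 0 0 0 0 0" --pt "2 0.7 0 0 0 0 0" --pt "2 0.7 0 0 0 0 0"

```text
time_s: 8.5
tool_pos: [0.6595, -0.2372, 0.0426]
tool_rot: [180.0, -0.0, 95.0]
force: [0.3, -0.4, 0.2]
grip_width: 0.0198
```

```bash
python3 - <<'E'
from h import *
show(); 
c,_=cam("side"); crop(c,240,160,160,120,5,"s9.png");show()
E
```

```text
8.5 [ 0.6595 -0.2372  0.0426] [180.    -0.    95.05] rack mm [-328.2  -34.8] F [ 0.31 -0.43  0.22] 0.01980482997800421
8.55 [ 0.6598 -0.235   0.0425] [ 1.800e+02 -1.000e-01  9.515e+01] rack mm [-326.   -35.2] F [-0.29  1.8  -0.1 ] 0.019894384200768302
```

View pics/s9.png

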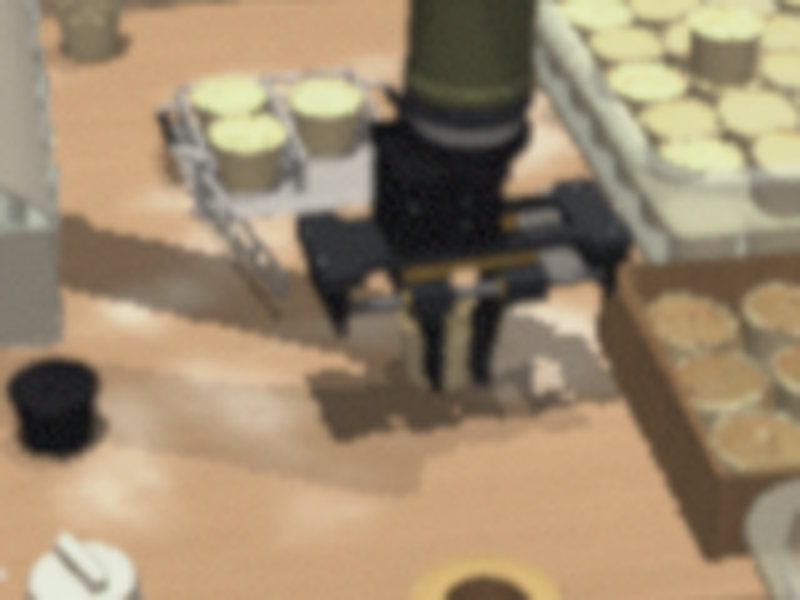

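Call:
move_arm --pt "2 0.8 0 0 0 0 0" --pt "2 0.8 0 0 0 0 0" --pt "2 0.8 0 0 0 0 0" --pt "2 0.8 0 0 0 0 0" --pt "2 0.8 0 0 0 0 0"

```text
time_s: 8.97
tool_pos: [0.656, -0.1972, 0.0425]
tool_rot: [180.0, -0.0, 95.1]
force: [-0.5, -0.4, -0.7]
grip_width: 0.0198
```

Call:
move_arm --pt "2 0.8 0 0 0 0 0" --pt "2 0.8 0 0 0 0 0" --pt "2 0.8 0 0 0 0 0" --pt "2 0.8 0 0 0 0 0" --pt "2 0.8 0 0 0 0 0"

```text
time_s: 9.38
tool_pos: [0.6525, -0.1575, 0.0426]
tool_rot: [180.0, -0.0, 95.0]
force: [0.2, -0.1, 0.2]
grip_width: 0.0199
```

Call:
move_arm --pt "2 0.8 0 0 0 0 0" --pt "2 0.8 0 0 0 0 0" --pt "2 0.8 0 0 0 0 0" --pt "2 0.8 0 0 0 0 0" --pt "2 0.6 0 0 0 0 0"

```text
time_s: 9.8
tool_pos: [0.6492, -0.1191, 0.0425]
tool_rot: [180.0, -0.0, 95.1]
force: [0.1, -0.8, -0.1]
grip_width: 0.0201
```

```bash
python3 - <<'E'
from h import *
show(); 
c,_=cam("side"); crop(c,240,150,160,120,5,"s10.png");show()
c,_=cam("top"); crop(c,180,140,160,120,5,"t10.png");show()
E
```

```text
9.8 [ 0.6492 -0.1191  0.0425] [ 1.800e+02 -3.000e-02  9.508e+01] rack mm [-209.6  -34.1] F [ 0.11 -0.8  -0.06] 0.020120184764883867
9.85 [ 0.6492 -0.1175  0.0424] [-1.7999e+02 -1.0000e-01  9.5170e+01] rack mm [-208.   -34.3] F [ 0.33  1.75 -0.22] 0.020260961994780422
9.9 [ 0.6493 -0.1183  0.0425] [ 1.800e+02 -7.000e-02  9.517e+01] rack mm [-208.8  -34.3] F [-0.37  0.32  0.26] 0.0198867788821533
```

View pics/s10.png

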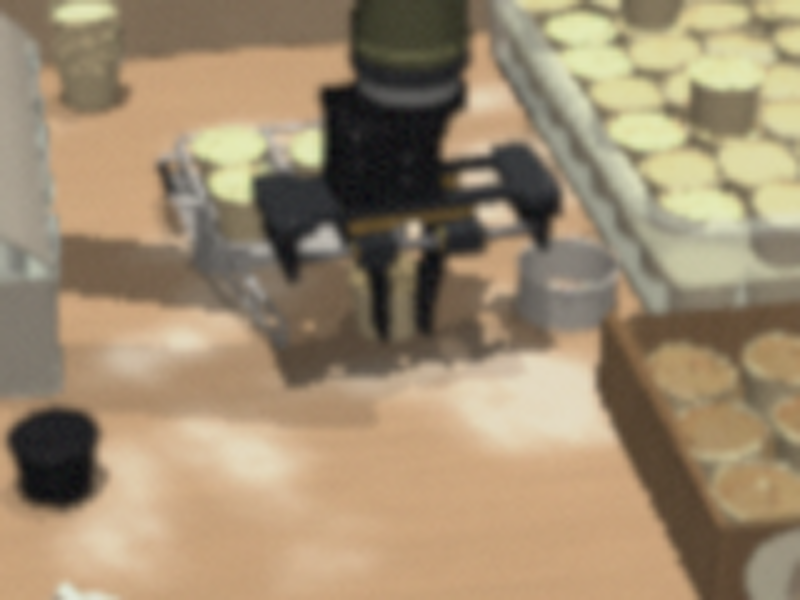

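View pics/t10.png

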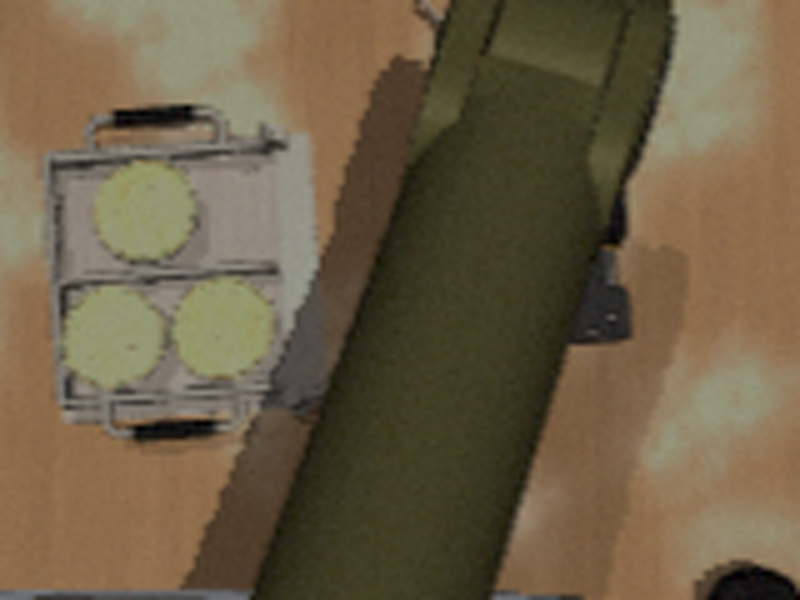

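```bash
cat >> h.py <<'E'
def overlay(c,x0,y0,w,h,k,name,rackpts_circ=(),segs=()):
    im=cv2.cvtColor(c["img"],cv2.COLOR_RGB2BGR)[y0:y0+h,x0:x0+w]
    im=cv2.resize(im,None,fx=k,fy=k,interpolation=cv2.INTER_CUBIC)
    T=lambda p:(((proj(c,p)-[x0,y0])+.5)*k-.5)
    for (x,y,z,r) in rackpts_circ:
        ps=[T([*r2w(x+r*np.cos(a),y+r*np.sin(a)),z]) for a in np.linspace(0,2*np.pi,40)]
        cv2.polylines(im,[np.int32(np.round(ps))],True,(0,0,255),1)
    for a,b in segs:
        ps=[T([*r2w(*q[:2]),q[2]]) for q in (a,b)]
        cv2.polylines(im,[np.int32(np.round(ps))],False,(255,0,0),1)
    cv2.imwrite("pics/"+name,im)
FEN=[((-.056,y,.036),(.062,y,.036)) for y in (-.068,0,.068)]+[((-.064,.075,0),(-.064,.075,.047)),((-.08,-.07,0),(-.08,.07,0))]
E
python3 - <<'E'
from h import *
c,_=cam("side"); t=w2r(env.get_obs()["tool_pos"])
overlay(c,250,160,100,80,8,"s11.png",[(t[0]+.031,-.034,.043,.0295),(.011,-.034,.045,.0295),(-.028,.034,.045,.0295),(t[0]+.031,-.034,.0,.021)],FEN)
E
```

```text
(no output)
```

View pics/s11.png

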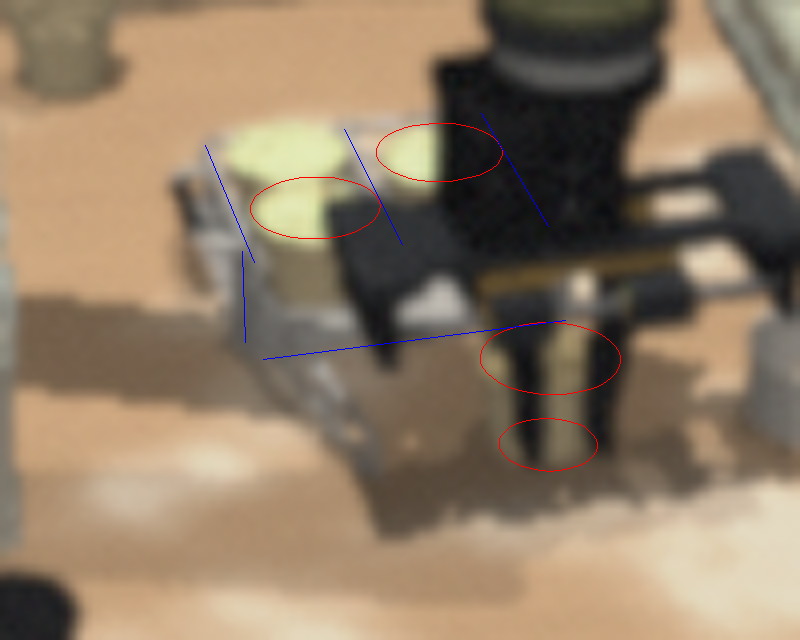

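Call:
move_arm --pt "2 0.7 0 0 0 0 0" --pt "2 0.8 0 0 0 0 0" --pt "2 0.8 0 0 0 0 0" --pt "2 0.8 0 0 0 0 0" --pt "2 0.8 0 0 0 0 0"

```text
time_s: 10.37
tool_pos: [0.6457, -0.0805, 0.0425]
tool_rot: [180.0, -0.0, 95.1]
force: [-0.3, 0.2, -0.2]
grip_width: 0.0198
```

Call:
move_arm --pt "2 0.8 0 0 0 0 0" --pt "2 0.8 0 0 0 0 0" --pt "2 0.8 0 0 0 0 0" --pt "2 0.8 0 0 0 0 0" --pt "2 0.6 0 0 0 0 0"

```text
time_s: 10.78
tool_pos: [0.6424, -0.0423, 0.0426]
tool_rot: [180.0, -0.0, 95.1]
force: [0.4, 0.6, -0.3]
grip_width: 0.0195
```

```bash
python3 - <<'E'
from h import *
show(); 
c,_=cam("side"); crop(c,250,160,100,80,8,"s12.png"); t=w2r(env.get_obs()["tool_pos"])
overlay(c,250,160,100,80,8,"s12o.png",[(t[0]+.031,-.034,.043,.0295),(-.028,.034,.045,.0295),(t[0]+.031,-.034,.0,.021)],FEN)
c,_=cam("top"); crop(c,180,140,160,120,5,"t12.png");show()
E
```

```text
10.7833 [ 0.6424 -0.0423  0.0426] [ 1.800e+02 -3.000e-02  9.509e+01] rack mm [-132.5  -33.6] F [ 0.38  0.57 -0.27] 0.01954575728304241
10.8833 [ 0.6424 -0.0416  0.0425] [-1.800e+02 -6.000e-02  9.517e+01] rack mm [-131.8  -33.7] F [ 0.76 -0.43 -0.54] 0.01989665806445287
```

View pics/s12.png

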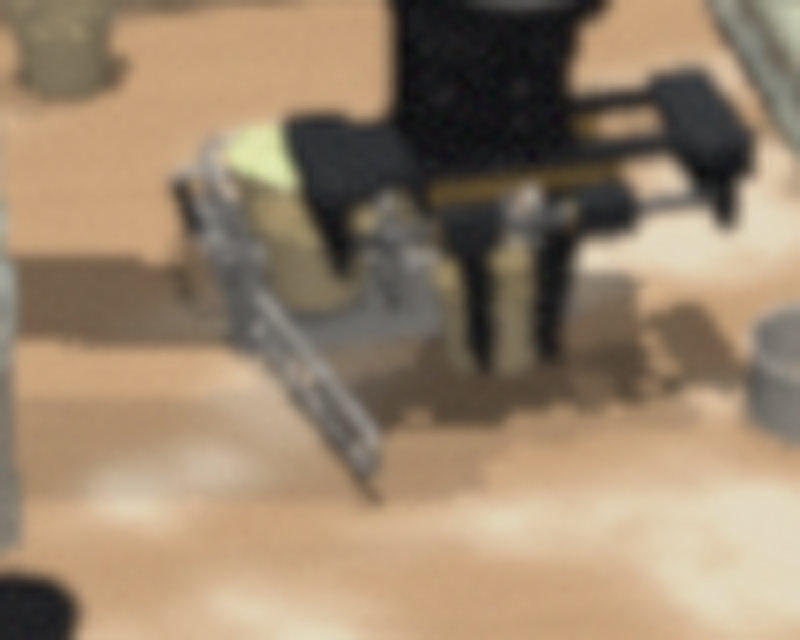

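View pics/s12o.png

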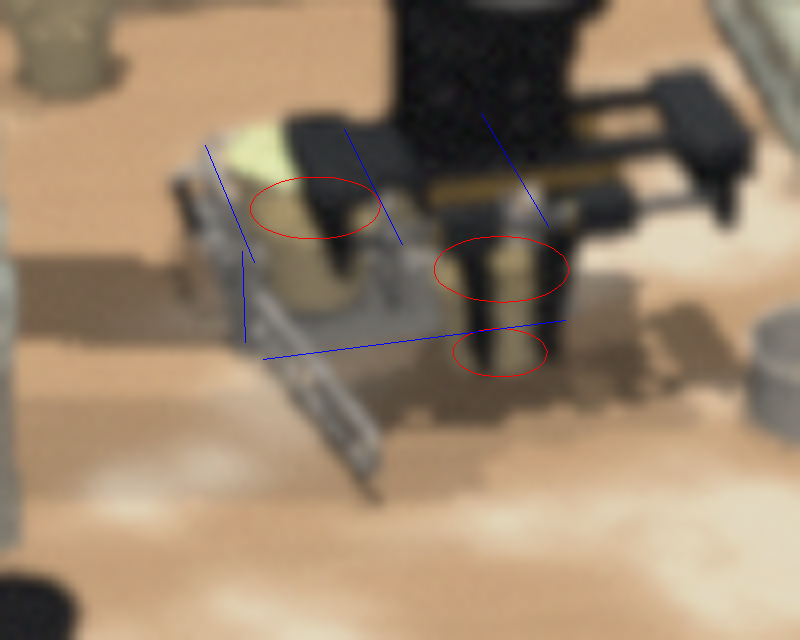

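View pics/t12.png

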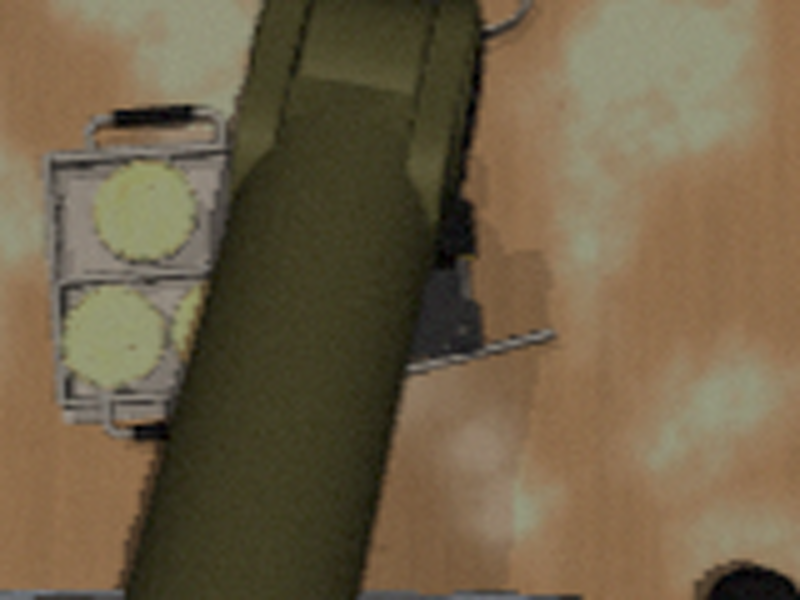

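Call:
move_arm --pt "2 0.6 0 0 0 0 0" --pt "2 0.6 0 0 0 0 0" --pt "2 0.6 0 0 0 0 0" --pt "2 0.6 0 0 0 0 0" --pt "2 0.6 0 0 0 0 0"

```text
time_s: 11.3
tool_pos: [0.6398, -0.0132, 0.0426]
tool_rot: [180.0, -0.0, 95.0]
force: [0.8, -1.6, -0.2]
grip_width: 0.0199
```

```bash
python3 - <<'E'
from h import *
show(); 
c,_=cam("side"); crop(c,250,160,100,80,8,"s13.png"); show()
E
```

```text
11.3 [ 0.6398 -0.0132  0.0426] [ 1.800e+02 -1.000e-02  9.504e+01] rack mm [-103.3  -33.4] F [ 0.83 -1.56 -0.22] 0.01986993554684441
11.35 [ 0.6397 -0.0112  0.0425] [ 1.800e+02 -8.000e-02  9.515e+01] rack mm [-101.3  -33.6] F [ 0.44  0.94 -0.01] 0.020157142760431106
```

View pics/s13.png

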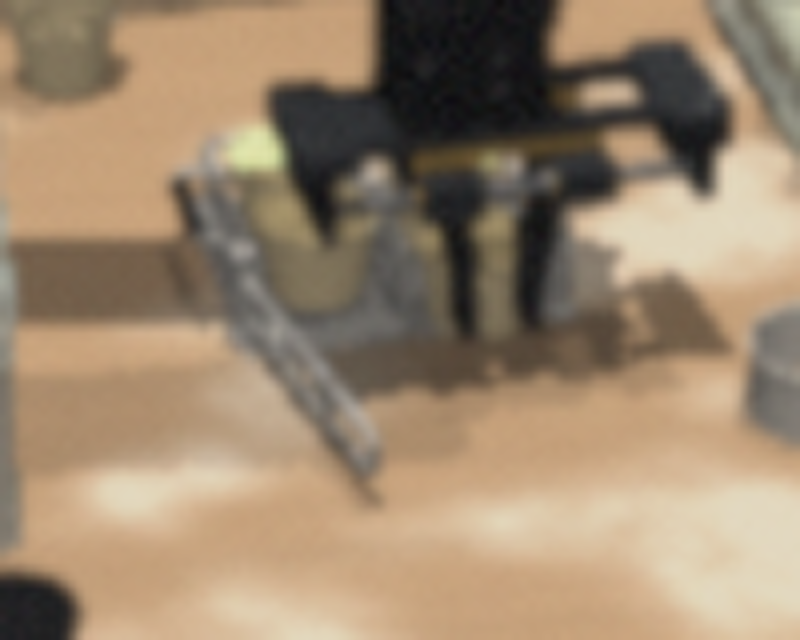

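Call:
move_arm --pt "2 0.4 0 0 0 0 0" --pt "2 0.4 0 0 0 0 0" --pt "2 0.4 0 0 0 0 0" --pt "2 0.4 0 0 0 0 0" --pt "2 0.4 0 0 0 0 0"

```text
time_s: 11.77
tool_pos: [0.638, 0.0064, 0.0426]
tool_rot: [180.0, -0.0, 95.0]
force: [0.7, -0.3, -0.5]
grip_width: 0.02
```

```bash
python3 - <<'E'
from h import *
show(); 
c,_=cam("side"); crop(c,250,160,100,80,8,"s14.png"); show()
c,_=cam("top"); crop(c,180,140,160,120,5,"t14.png");show()
E
```

```text
11.7667 [0.638  0.0064 0.0426] [180.    -0.    95.04] rack mm [-83.6 -33.3] F [ 0.74 -0.34 -0.47] 0.020019178602855948
11.8167 [0.638  0.0077 0.0425] [-1.80e+02 -5.00e-02  9.51e+01] rack mm [-82.3 -33.3] F [-0.29  1.08 -0.54] 0.020184307107035542
11.8667 [0.638  0.0074 0.0425] [ 1.800e+02 -4.000e-02  9.511e+01] rack mm [-82.7 -33.3] F [-0.17 -0.09 -0.26] 0.0200393136096926
```

View pics/s14.png

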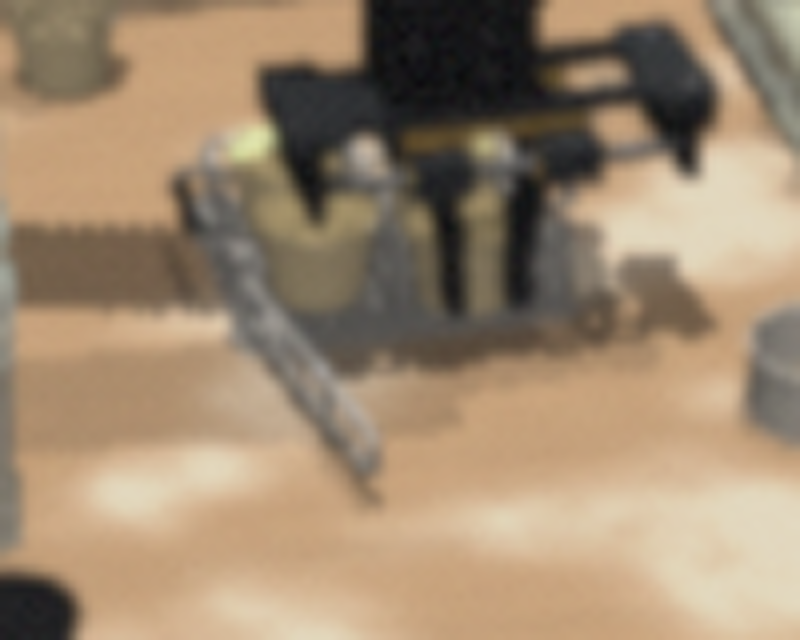

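View pics/t14.png

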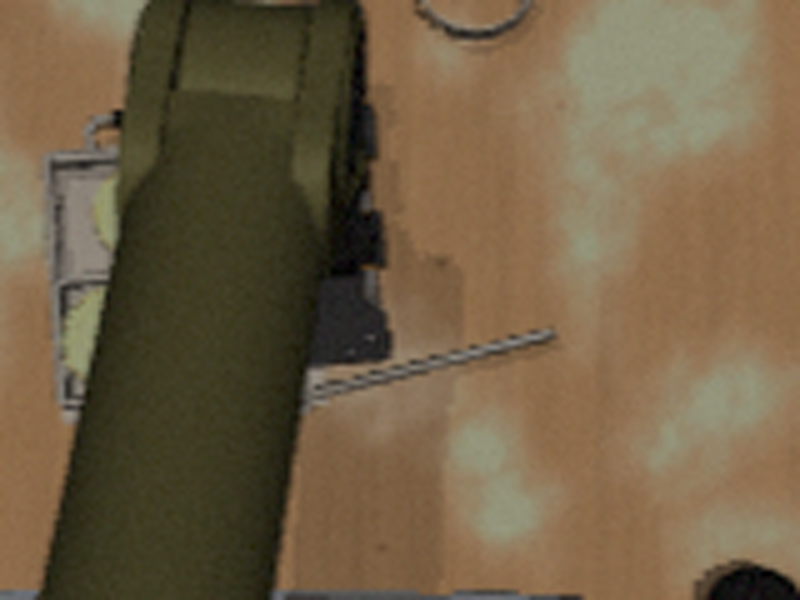

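Call:
move_arm --pt "2 0.3 0 0 0 0 0" --pt "2 0.3 0 0 0 0 0" --pt "2 0.3 0 0 0 0 0" --pt "2 0.3 0 0 0 0 0" --pt "2 0 0 0 0 0 0"

```text
time_s: 12.28
tool_pos: [0.637, 0.0191, 0.0426]
tool_rot: [180.0, -0.0, 95.1]
force: [-0.7, 0.7, 0.3]
grip_width: 0.0198
```

```bash
python3 - <<'E'
from h import *
show(); 
c,_=cam("side"); crop(c,250,160,100,80,8,"s15.png"); show()
c,_=cam("top"); crop(c,180,140,80,60,10,"t15.png");show()
E
```

```text
12.2833 [0.637  0.0191 0.0426] [ 1.7999e+02 -3.0000e-02  9.5100e+01] rack mm [-70.9 -33.3] F [-0.69  0.67  0.34] 0.019757876667780762
12.3333 [0.637  0.0187 0.0426] [ 1.800e+02 -3.000e-02  9.508e+01] rack mm [-71.3 -33.2] F [-0.55  0.09 -0.21] 0.019995987114837015
12.3833 [0.637  0.0184 0.0425] [ 1.800e+02 -2.000e-02  9.507e+01] rack mm [-71.5 -33.2] F [-0.12  0.95  0.35] 0.020084334186164902
```

View pics/s15.png

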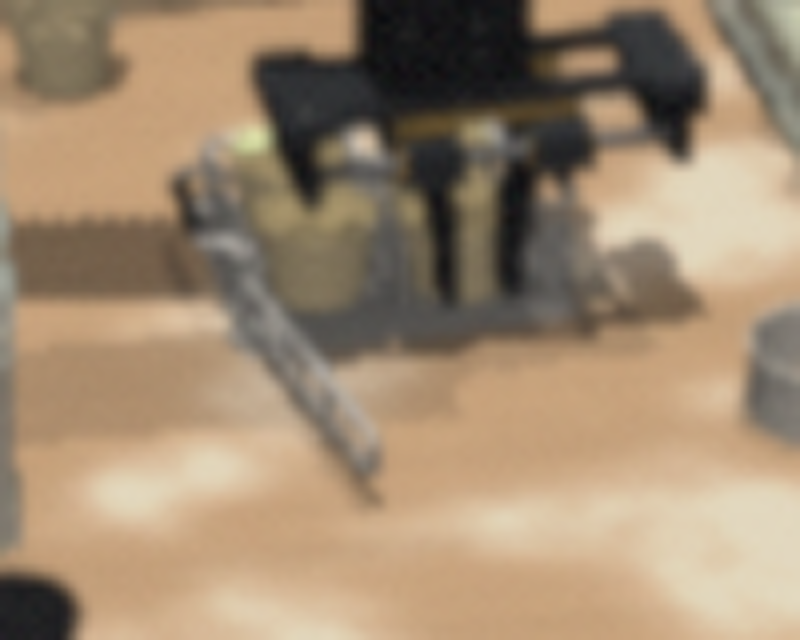

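View pics/t15.png

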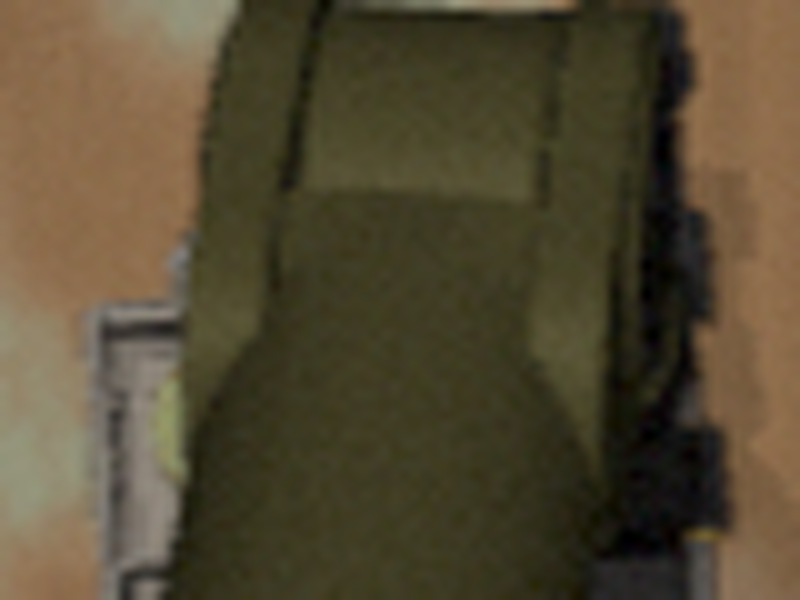

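Call:
move_arm --pt "2 0.3 0 0 0 0 0" --pt "2 0.3 0 0 0 0 0" --pt "2 0.3 0 0 0 0 0" --pt "2 0.1 0 0 0 0 0" --pt "2 0 0 0 0 0 0"

```text
time_s: 12.8
tool_pos: [0.6361, 0.0287, 0.0426]
tool_rot: [180.0, -0.0, 95.1]
force: [0.1, 0.2, 0.1]
grip_width: 0.0195
```

```bash
python3 - <<'E'
from h import *
show(); 
c,_=cam("top"); crop(c,180,140,80,60,10,"t16.png");show()
E
```

```text
12.8 [0.6361 0.0287 0.0426] [ 1.800e+02 -2.000e-02  9.509e+01] rack mm [-61.2 -33.2] F [0.05 0.24 0.09] 0.019546811902989035
12.85 [0.6361 0.0284 0.0426] [ 1.800e+02 -2.000e-02  9.507e+01] rack mm [-61.5 -33.1] F [-0.16  0.13  0.4 ] 0.019914543043414168
```

View pics/t16.png

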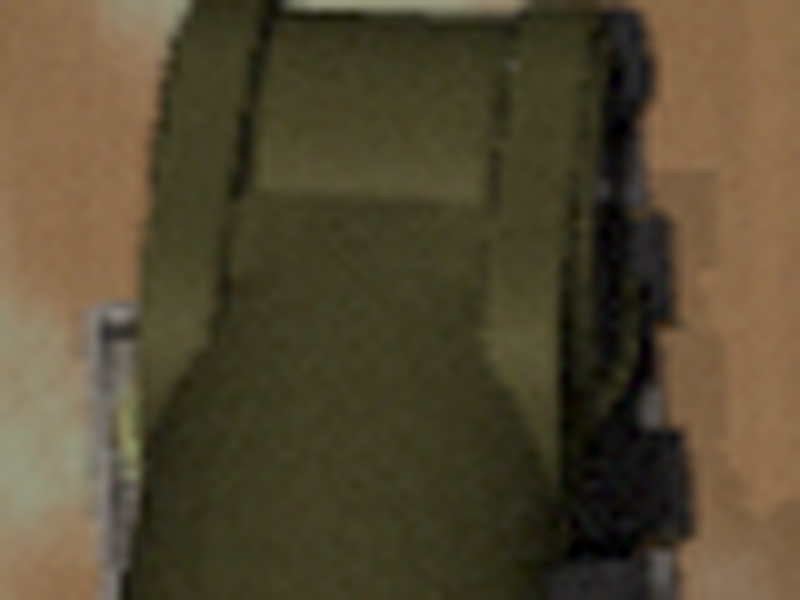

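Call:
move_arm --pt "2 0.1 0 0 0 0 0" --pt "2 0 0 0 0 0 0"

```text
time_s: 13.02
tool_pos: [0.636, 0.0291, 0.0426]
tool_rot: [180.0, -0.0, 95.0]
force: [-0.1, -0.7, -0.3]
grip_width: 0.0198
```

Call:
move_arm --pt "2 -0.5 0 0 0 0 0" --pt "2 -1.5 0 0 0 0 0" --pt "2 -2 0 0 0 0 0" --pt "2 -2 0 -1 0 0 0" --pt "2 -2 0 -2 0 0 0"

```text
time_s: 13.43
tool_pos: [0.6409, -0.0517, 0.0702]
tool_rot: [-179.7, -0.0, 95.1]
force: [0.3, 0.1, 0.4]
grip_width: 0.02
```

Call:
move_arm --pt "2 -3 0 -3 0 0 0.1" --pt "2 -3 0 -2 0 0 0.12" --pt "2 -3 0 -1 0 0 0.12" --pt "2 -2 0 0 0 0 0.12" --pt "2 0 0 0 0 0 0"

```text
time_s: 13.85
tool_pos: [0.6349, -0.1674, 0.1337]
tool_rot: [179.8, 0.2, 67.9]
force: [-1.5, -0.7, -0.5]
grip_width: 0.0202
```

```bash
python3 - <<'E'
from h import *
show(); 
c,_=cam("top"); crop(c,180,150,200,140,4,"t17.png");show()
c,_=cam("side"); crop(c,200,130,160,120,5,"s17.png"); show()
E
```

```text
13.85 [ 0.6349 -0.1674  0.1337] [179.82   0.22  67.94] rack mm [-256.5  -15.9] F [-1.51 -0.73 -0.49] 0.020236942935275573
13.9 [ 0.6353 -0.1635  0.1327] [1.7993e+02 9.0000e-02 6.8370e+01] rack mm [-252.7  -16.7] F [0.22 0.74 1.14] 0.02004064119155734
13.95 [ 0.6359 -0.1604  0.132 ] [-1.7999e+02 -1.0000e-02  6.8640e+01] rack mm [-249.6  -17.5] F [0.46 0.93 0.23] 0.019999691678723626
```

View pics/t17.png

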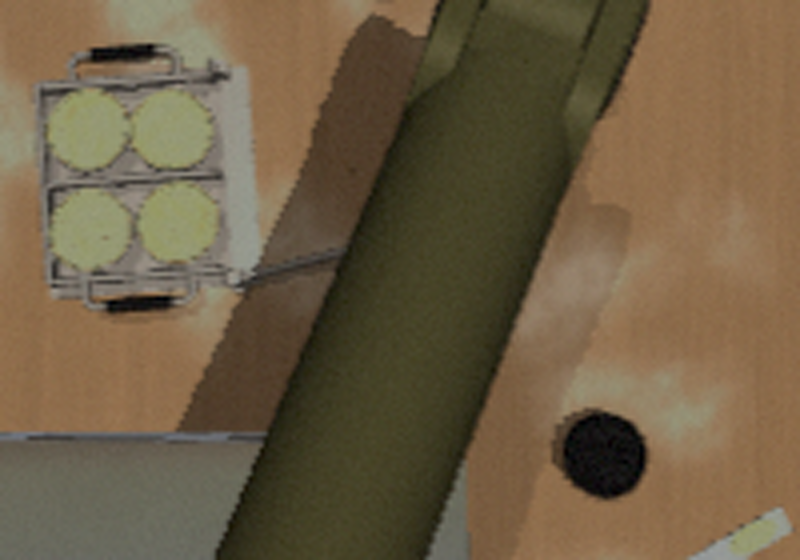

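View pics/s17.png

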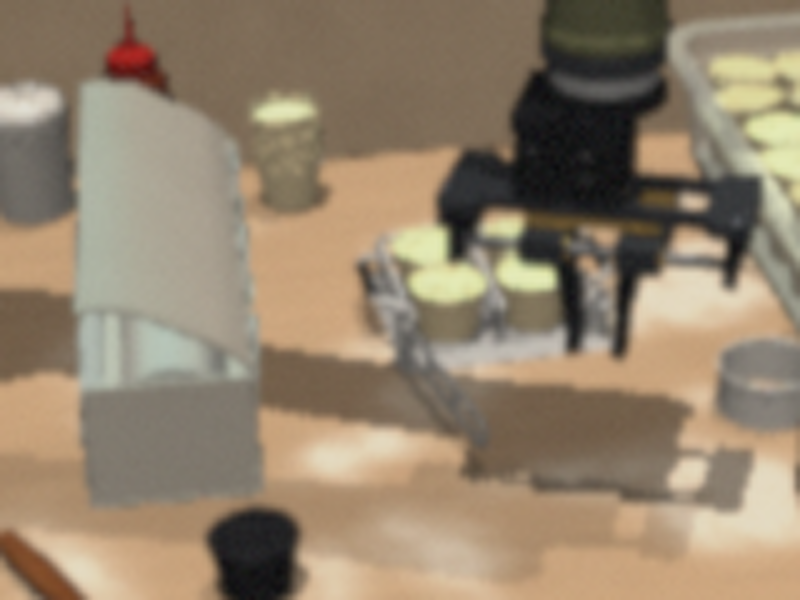

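```bash
python3 - <<'E'
from h import *
s,_=cam("side");t,_=cam("top")
for n,u,v in [("cup",172.5,130),("lane",88,130),("rf",178,222),("rb",91,229)]:
    p=back(t,180+(u+.5)/4-.5,150+(v+.5)/4-.5,.045); print(n,np.round(w2r(p)*1000,1))
print("box bottom side",back(s,200+262/5,130+492/5,0))
for z in (.05,.07,.09,.11,.13): print(z,back(s,200+260/5,130+375/5,z),back(t,180+466/4,150+437/4,z))
g=np.radians(80.3)
for r,d in [(.11,.045),(.11,.02)]:
    x=-.064-r*np.sin(g)-d*np.cos(g); y=.075-r*np.cos(g)+d*np.sin(g); print(x,y,r2w(x,y))
show()
E
```

```text
cup [-27.8 -31.2]
lane [ 30.4 -35.7]
rf [-27.1  32.5]
rb [32.9 32.8]
box bottom side [ 0.41904697 -0.13417799  0.        ]
0.05 [ 0.42486326 -0.06863872  0.05      ] [ 0.42061383 -0.1422728   0.05      ]
0.07 [ 0.42411748 -0.10218209  0.07      ] [ 0.42114316 -0.14185617  0.07      ]
0.09 [ 0.4233717  -0.13572546  0.09      ] [ 0.4216725  -0.14143953  0.09      ]
0.11 [ 0.42262593 -0.16926883  0.11      ] [ 0.42220184 -0.14102289  0.11      ]
0.13 [ 0.42188015 -0.2028122   0.13      ] [ 0.42273118 -0.14060625  0.13      ]
-0.18000940368019902 0.10082282435684811 [ 0.51226591 -0.10066537]
-0.17579716919107394 0.07618023762962677 [ 0.53648048 -0.09444813]
14.05 [ 0.6365 -0.1573  0.1314] [-1.7993e+02 -7.0000e-02  6.8870e+01] rack mm [-246.6  -18.3] F [0.61 0.58 0.66] 0.02037586811861295
```

```bash
python3 - <<'E'
from h import *
show(); plan(now(),[.512,-.101,.13,14.4],9)
E
```

```text
14.05 [ 0.6365 -0.1573  0.1314] [-1.7993e+02 -7.0000e-02  6.8870e+01] rack mm [-246.6  -18.3] F [0.61 0.58 0.66] 0.02037586811861295
[2.0, np.float64(0.08), np.float64(-1.52), np.float64(0.02), 0, 0, np.float64(0.106)]
[2.0, np.float64(-0.08), np.float64(-1.52), np.float64(0.02), 0, 0, np.float64(0.106)]
[2.0, np.float64(-0.23), np.float64(-1.5), np.float64(0.02), 0, 0, np.float64(0.106)]
[2.0, np.float64(-0.39), np.float64(-1.47), np.float64(0.02), 0, 0, np.float64(0.106)]
[2.0, np.float64(-0.54), np.float64(-1.42), np.float64(0.02), 0, 0, np.float64(0.106)]
[2.0, np.float64(-0.69), np.float64(-1.35), np.float64(0.02), 0, 0, np.float64(0.106)]
[2.0, np.float64(-0.83), np.float64(-1.27), np.float64(0.02), 0, 0, np.float64(0.106)]
[2.0, np.float64(-0.96), np.float64(-1.18), np.float64(0.02), 0, 0, np.float64(0.106)]
[2.0, np.float64(-1.08), np.float64(-1.07), np.float64(0.02), 0, 0, np.float64(0.106)]
```

Call:
move_arm --pt "2 0.1 -1.5 0 0 0 0.106" --pt "2 -0.1 -1.5 0 0 0 0.106" --pt "2 -0.2 -1.5 0 0 0 0.106" --pt "2 -0.4 -1.5 0 0 0 0.106" --pt "2 -0.5 -1.4 0 0 0 0.106"

```text
time_s: 14.47
tool_pos: [0.5673, -0.1247, 0.1314]
tool_rot: [-179.9, 0.0, 38.3]
force: [0.4, 0.4, -0.3]
grip_width: 0.0198
```

Call:
move_arm --pt "2 -0.7 -1.4 0 0 0 0.106" --pt "2 -0.8 -1.3 0 0 0 0.106" --pt "2 -1 -1.2 0 0 0 0.106" --pt "2 -1.1 -1.1 0 0 0 0.106" --pt "2 0 0 0 0 0 0"

```text
time_s: 14.88
tool_pos: [0.5095, -0.0977, 0.1313]
tool_rot: [-179.8, 0.1, 14.1]
force: [0.2, -0.3, 0.2]
grip_width: 0.0199
```

```bash
python3 - <<'E'
from h import *
show(); c,_=cam("side"); crop(c,80,20,240,180,3,"s18.png"); show()
c,_=cam("top"); crop(c,140,150,200,150,4,"t18.png"); show()
E
```

```text
14.8833 [ 0.5095 -0.0977  0.1313] [-1.7982e+02  1.1000e-01  1.4150e+01] rack mm [-176.8  103.4] F [ 0.22 -0.3   0.21] 0.019896620945097733
14.9333 [ 0.5112 -0.0985  0.1318] [-179.9   -0.    14.4] rack mm [-177.7  101.8] F [-0.2  -0.13  0.39] 0.0199455508239888
14.9833 [ 0.5121 -0.0993  0.1321] [-1.7997e+02 -6.0000e-02  1.4400e+01] rack mm [-178.6  100.8] F [ 0.05 -0.93  0.49] 0.019915410114914114
```

View pics/s18.png

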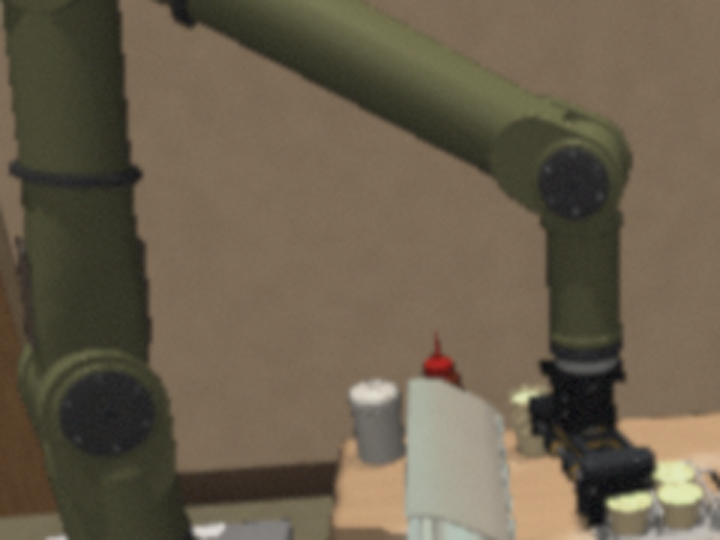

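View pics/t18.png

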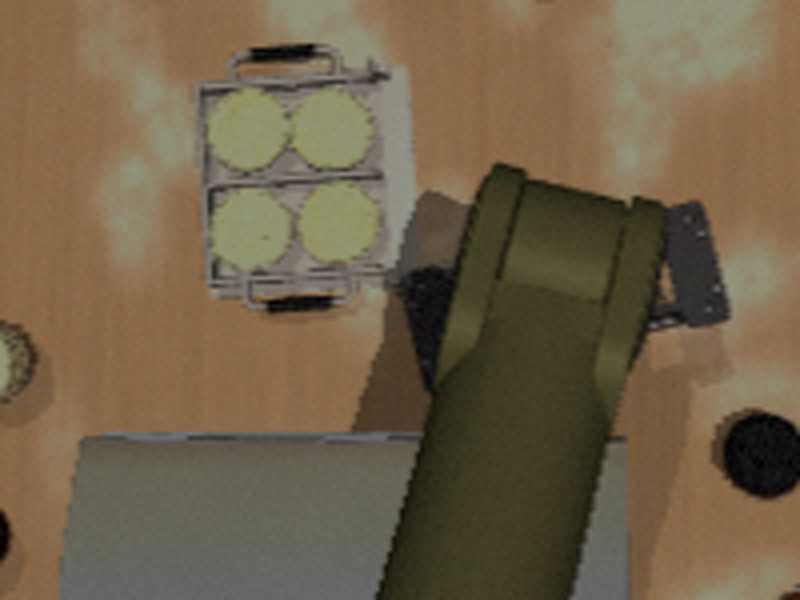

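Call:
move_arm --pt "2 0 0 2.5 0 0 0" --pt "2 0 0 2.5 0 0 0" --pt "2 0 0 2.5 0 0 0" --pt "2 0 0 1.5 0 0 0" --pt "2 0 0 0 0 0 0"

```text
time_s: 15.4
tool_pos: [0.5099, -0.1006, 0.0387]
tool_rot: [-180.0, 0.3, 14.2]
force: [-0.6, -0.6, 0.6]
grip_width: 0.0198
```

```bash
python3 - <<'E'
from h import *
show(); c,_=cam("side"); crop(c,200,130,160,120,5,"s19.png"); show()
o=env.get_obs(); s=np.radians(o["tool_rot"][2]); d=o["tool_pos"][:2]-r2w(-.064,.075)
print("tool-axes rel pin", d@[np.cos(s),np.sin(s)], d@[np.sin(s),-np.cos(s)])
E
```

```text
15.4 [ 0.5099 -0.1006  0.0387] [-179.96    0.34   14.22] rack mm [-179.7  103.2] F [-0.62 -0.56  0.56] 0.019848740967192146
15.45 [ 0.5111 -0.1009  0.0405] [179.99   0.19  14.17] rack mm [-180.2  102. ] F [ 0.43 -1.28  0.8 ] 0.019524178906007203
tool-axes rel pin -0.045735509387956855 0.11014663762802768
```

View pics/s19.png

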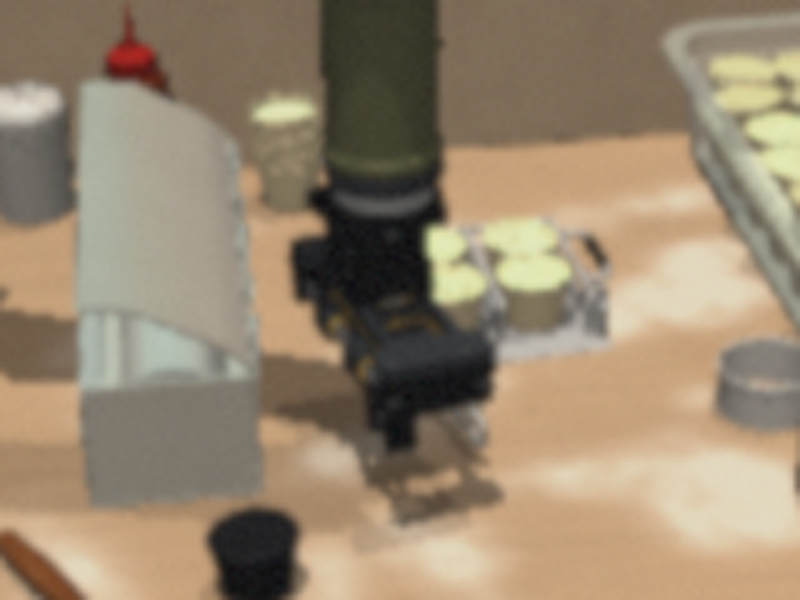

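Call:
move_arm --pt "2 0.8 0 0 0 0 0" --pt "2 0.8 0 0 0 0 0" --pt "2 0.8 0 0 0 0 0" --pt "2 0.8 0 0 0 0 0" --pt "2 0.6 0 0 0 0 0"

```text
time_s: 15.87
tool_pos: [0.5505, -0.0912, 0.0429]
tool_rot: [180.0, -0.1, 14.1]
force: [-0.1, -0.6, 0.2]
grip_width: 0.0199
```

Call:
move_arm --pt "2 0.77 0.03 0 0 0 -0.07" --pt "2 0.77 0.03 0 0 0 -0.07" --pt "2 0.77 0.03 0 0 0 -0.07" --pt "2 0.77 0.03 0 0 0 -0.07" --pt "2 0.77 0.03 0 0 0 -0.07"

```text
time_s: 16.28
tool_pos: [0.5855, -0.0787, 0.0423]
tool_rot: [180.0, -0.0, 34.3]
force: [-0.1, -1.2, -0.2]
grip_width: 0.0199
```

```bash
cat >> h.py <<'E'
def pinrel():
    o=env.get_obs(); s=np.radians(o["tool_rot"][2]); d=o["tool_pos"][:2]-r2w(-.064,.075)
    print("tool-axes rel pin mm", 1000*(d@[np.cos(s),np.sin(s)]), 1000*(d@[np.sin(s),-np.cos(s)]),"theta",94.7-o["tool_rot"][2])
E
python3 - <<'E'
from h import *
show(); c,_=cam("side"); crop(c,240,160,100,80,8,"s20.png"); show();pinrel()
c,_=cam("top"); crop(c,180,150,160,120,5,"t20.png")
E
```

```text
16.2833 [ 0.5855 -0.0787  0.0423] [ 1.7997e+02 -2.0000e-02  3.4290e+01] rack mm [-164.1   26. ] F [-0.06 -1.23 -0.21] 0.01990503812799543
16.3333 [ 0.587  -0.0774  0.0425] [ 1.7994e+02 -1.1000e-01  3.4550e+01] rack mm [-163.    24.5] F [ 1.54  1.4  -0.21] 0.02034900339941553
tool-axes rel pin mm -5.41440105156292 111.00174991875697 theta 60.15370814360667
```

View pics/s20.png

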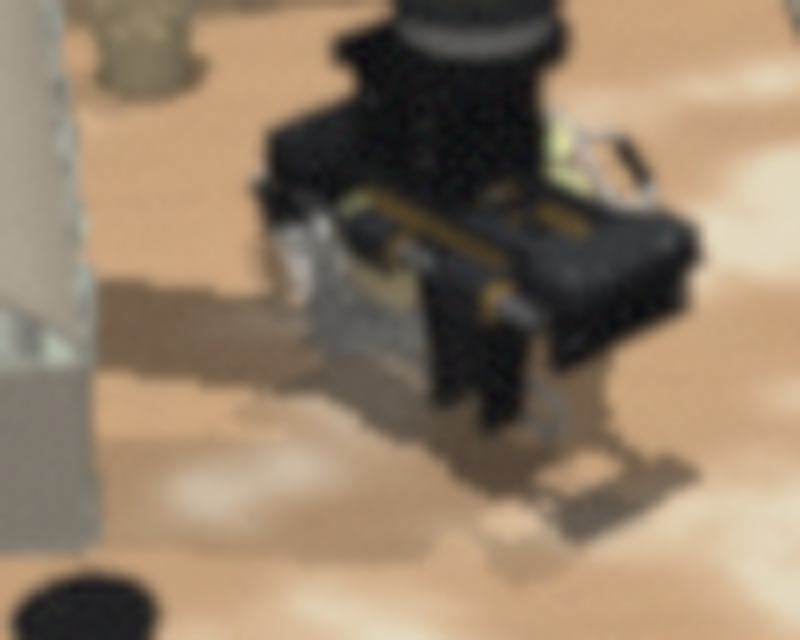

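View pics/t20.png

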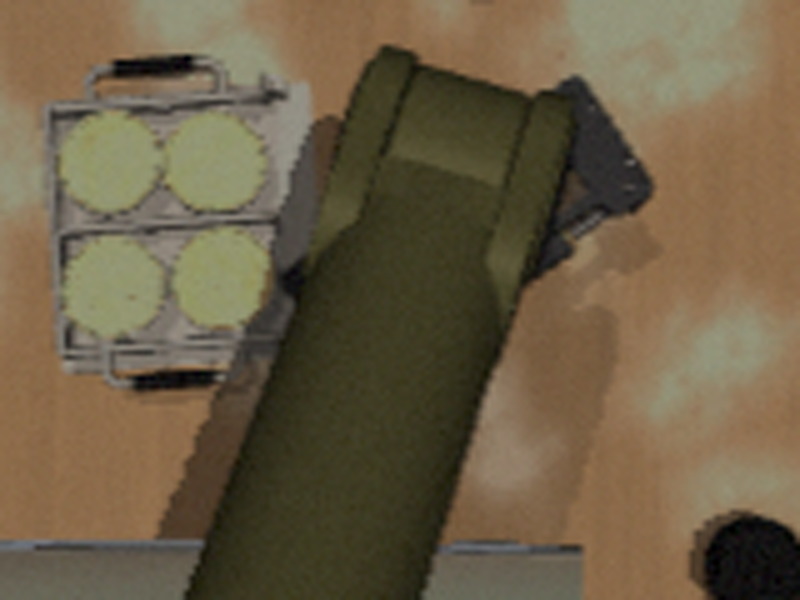

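Call:
move_arm --pt "2 0.77 0.03 0 0 0 -0.07" --pt "2 0.77 0.03 0 0 0 -0.07" --pt "2 0.77 0.03 0 0 0 -0.07" --pt "2 0.77 0.03 0 0 0 -0.07" --pt "2 0.77 0.03 0 0 0 -0.07"

```text
time_s: 16.8
tool_pos: [0.6142, -0.0545, 0.0422]
tool_rot: [180.0, 0.0, 54.2]
force: [-0.7, -0.1, 0.7]
grip_width: 0.02
```

Call:
move_arm --pt "2 0.77 0.03 0 0 0 -0.07" --pt "2 0.77 0.03 0 0 0 -0.07" --pt "2 0.77 0.03 0 0 0 -0.07" --pt "2 0.77 0.03 0 0 0 -0.07" --pt "2 0.77 0.03 0 0 0 -0.07"

```text
time_s: 17.22
tool_pos: [0.6334, -0.0212, 0.0422]
tool_rot: [180.0, 0.0, 74.2]
force: [0.6, -0.3, -0.5]
grip_width: 0.02
```

```bash
python3 - <<'E'
from h import *
show(); c,_=cam("side"); crop(c,240,160,100,80,8,"s21.png"); show();pinrel()
E
```

```text
17.2167 [ 0.6334 -0.0212  0.0422] [1.7998e+02 2.0000e-02 7.4240e+01] rack mm [-110.8  -26.4] F [ 0.56 -0.28 -0.5 ] 0.01998966757495292
17.2667 [ 0.634  -0.0189  0.0422] [ 1.7998e+02 -7.0000e-02  7.4530e+01] rack mm [-108.5  -27.2] F [ 0.69  1.6  -0.19] 0.020169714037251107
tool-axes rel pin mm -6.538358235561245 111.23388905361944 theta 20.165927060371615
```

View pics/s21.png

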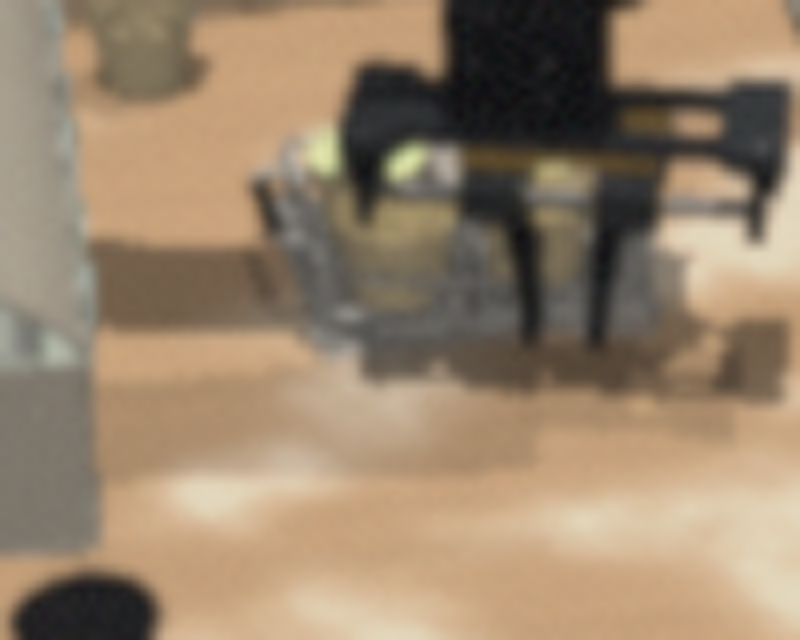

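Call:
move_arm --pt "2 0.66 0.03 0 0 0 -0.06" --pt "2 0.66 0.03 0 0 0 -0.06" --pt "2 0.66 0.03 0 0 0 -0.06" --pt "2 0.66 0.03 0 0 0 -0.06" --pt "2 0.4 0 0 0 0 -0.04"

```text
time_s: 17.68
tool_pos: [0.6394, 0.009, 0.0421]
tool_rot: [180.0, -0.0, 90.2]
force: [0.1, -1.4, -0.3]
grip_width: 0.0198
```

Call:
move_arm --pt "2 0.4 0 0 0 0 -0.04" --pt "2 0.2 0 0 0 0 -0.02" --pt "2 0 0 0 0 0 0"

```text
time_s: 17.93
tool_pos: [0.6392, 0.015, 0.0421]
tool_rot: [-180.0, -0.0, 93.6]
force: [0.0, -0.5, -0.6]
grip_width: 0.0202
```

```bash
python3 - <<'E'
from h import *
show(); c,_=cam("side"); crop(c,240,160,100,80,8,"s22.png"); show();pinrel()
c,_=cam("top"); crop(c,180,150,160,120,5,"t22.png")
E
```

```text
17.9333 [0.6392 0.015  0.0421] [-1.80e+02 -2.00e-02  9.36e+01] rack mm [-75.1 -35.1] F [ 0.   -0.55 -0.63] 0.02022694770776939
17.9833 [0.6391 0.0146 0.042 ] [-179.99   -0.     93.55] rack mm [-75.5 -35. ] F [0.54 0.36 0.51] 0.01988640480084029
tool-axes rel pin mm -9.313876587406297 110.25297196361366 theta 1.1503371376047369
```

View pics/s22.png

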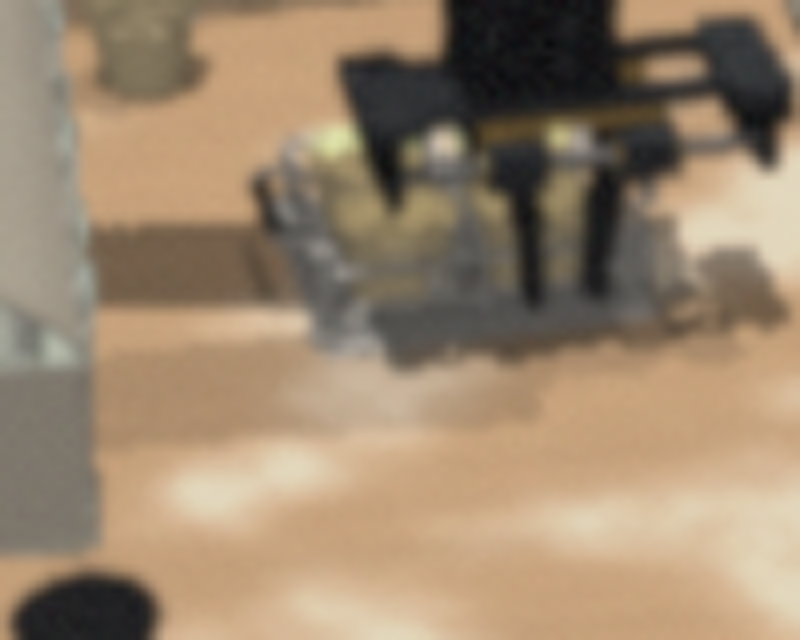

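View pics/t22.png

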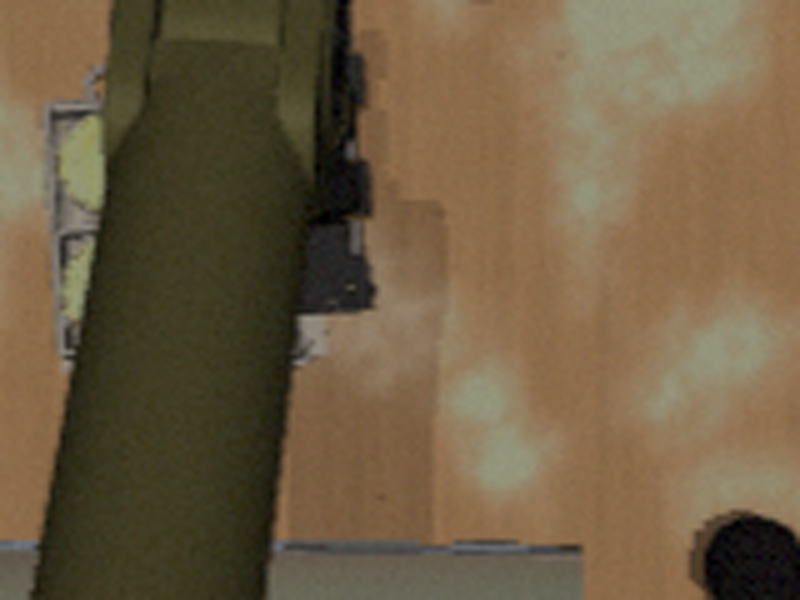

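Call:
move_arm --pt "2 0.15 0 0 0 0 0" --pt "2 0.15 0 0 0 0 -0.02" --pt "2 0 0 0 0 0 0"

```text
time_s: 18.28
tool_pos: [0.6392, 0.0162, 0.0421]
tool_rot: [180.0, 0.1, 94.8]
force: [0.9, -2.9, -0.4]
grip_width: 0.0199
```

Call:
move_arm --pt "2 0.1 0 0 0 0 0" --pt "2 0 0 0 0 0 0"

```text
time_s: 18.45
tool_pos: [0.6392, 0.0164, 0.0421]
tool_rot: [180.0, 0.1, 94.7]
force: [1.0, -4.7, 0.3]
grip_width: 0.0201
```

Call:
move_arm --pt "2 -0.5 0 0 0 0 0" --pt "2 -1.5 0 0 0 0 0" --pt "2 -2.5 0 -0.5 0 0 0" --pt "2 -3 0 -2 0 0 0" --pt "2 -3 0 -2.5 0 0 0"

```text
time_s: 18.87
tool_pos: [0.6462, -0.0848, 0.0903]
tool_rot: [-179.7, -0.2, 94.9]
force: [0.1, -0.2, -0.8]
grip_width: 0.02
```

Call:
move_arm --pt "2 -3.5 0 -2.5 0 0 0" --pt "2 -3.5 0 -2 0 0 0" --pt "2 -3 0 -1 0 0 0" --pt "2 -2 0 0 0 0 0" --pt "2 0 0 0 0 0 0"

```text
time_s: 19.28
tool_pos: [0.6572, -0.2114, 0.1477]
tool_rot: [179.9, 0.2, 94.4]
force: [-1.4, -0.5, 0.3]
grip_width: 0.0198
```

```bash
python3 - <<'E'
from h import *
show(); c,_=cam("side"); crop(c,240,160,100,80,8,"s23.png"); cv2.imwrite("pics/side_end.png",cv2.cvtColor(c["img"],cv2.COLOR_RGB2BGR))
c,_=cam("top"); crop(c,180,150,80,70,8,"t23.png"); cv2.imwrite("pics/top_end.png",cv2.cvtColor(c["img"],cv2.COLOR_RGB2BGR));show()
E
```

```text
19.2833 [ 0.6572 -0.2114  0.1477] [179.89   0.21  94.38] rack mm [-302.3  -34.6] F [-1.41 -0.49  0.34] 0.019835756809634387
19.3833 [ 0.6576 -0.2044  0.1459] [-1.7999e+02 -1.0000e-01  9.4720e+01] rack mm [-295.3  -35.5] F [-0.87 -0.37  0.14] 0.02043083208511931
```

View pics/s23.png

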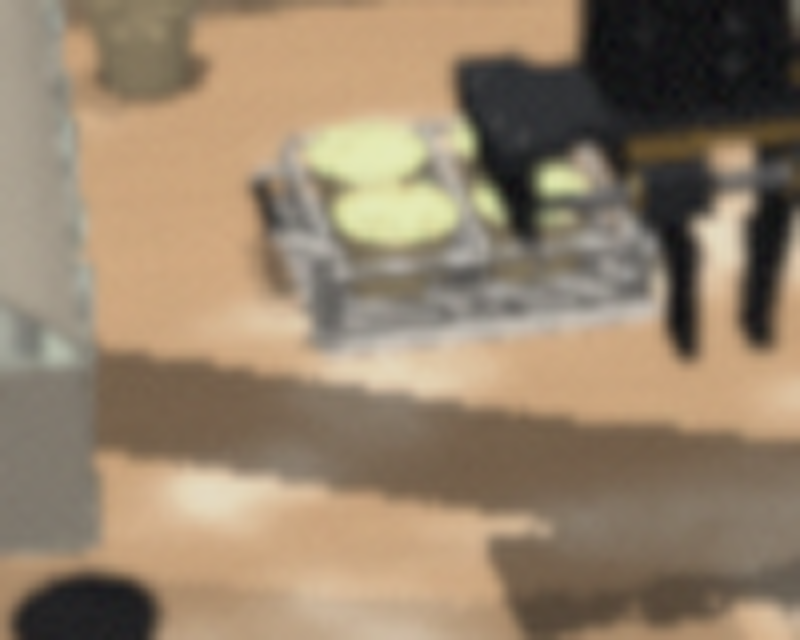

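View pics/t23.png

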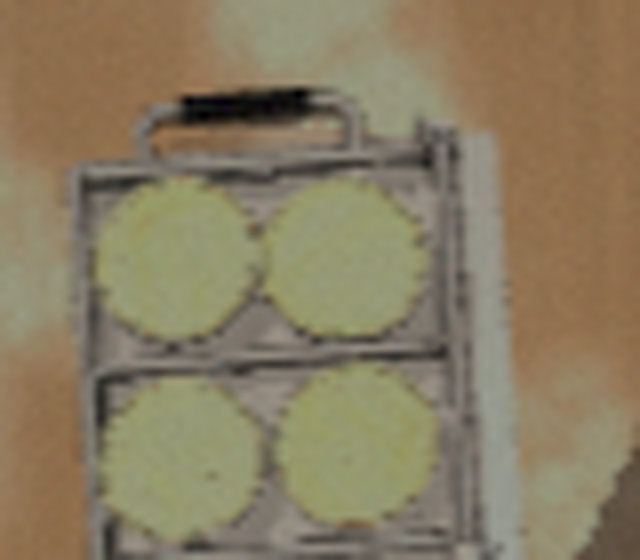

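View pics/top_end.png

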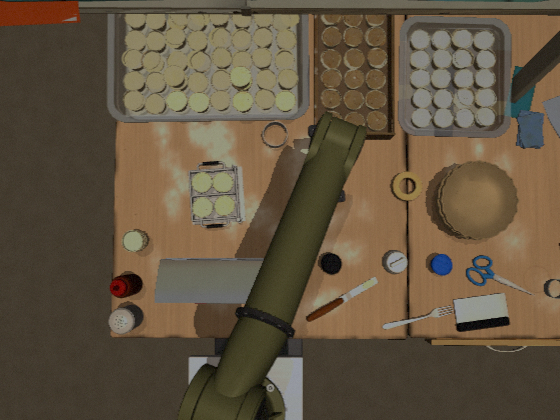

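```bash
python3 - <<'E'
from h import *
t,_=cam("top")
def P(n,u,v,z): p=back(t,180+(u+.5)/8-.5,150+(v+.5)/8-.5,z); print(n,np.round(w2r(p)*1000,1)); return w2r(p)
P("cup",343,259,.045);P("lane",177,259,.045);P("rf",357,445,.045);P("rb",183,458,.045)
a=P("gate far",450,150,.036);b=P("gate near",470,540,.036)
print("gate angle",np.arctan2(b[0]-a[0],b[1]-a[1]))
for y in (-.034,.034): pass
P("midfence f",447,349,.036);P("farfence f",430,158,.036)
show()
E
```

```text
cup [-26.9 -31.8]
lane [ 30.2 -36.2]
rf [-27.3  32.7]
rb [32.7 32.6]
gate far [-65.6 -68.2]
gate near [-62.9  67.8]
gate angle 0.019961152055481865
midfence f [-59.7   1. ]
farfence f [-58.5 -65.9]
19.4333 [ 0.6578 -0.2026  0.1456] [-1.7998e+02 -1.4000e-01  9.4860e+01] rack mm [-293.5  -35.9] F [ 0.24  1.15 -0.04] 0.01992056089824042
```

Call:
move_arm --pt "2 0 0 0 0 0 0" --pt "2 0 0 0 0 0 0" --pt "2 0 0 0 0 0 0"

```text
time_s: 19.68
tool_pos: [0.658, -0.2025, 0.1459]
tool_rot: [-180.0, -0.1, 94.9]
force: [0.9, 0.4, -0.1]
grip_width: 0.02
```

```bash
python3 - <<'E'
from h import *
show(); print(job.sign_off())
E
```

```text
19.6833 [ 0.658  -0.2025  0.1459] [-1.7998e+02 -6.0000e-02  9.4950e+01] rack mm [-293.4  -36.1] F [ 0.9   0.4  -0.06] 0.020029712331600988
the job is handed in; nothing more can be done
None
```

The cup is home in its lane, the gate is shut, and the job was handed in at 19.7 s of the 72 s allowed. I pushed the lone cup with two fingertips held 2 cm apart, first sideways into line with the lane and then up the ramp. It pushed the lane's other cup about 20 mm back, to within about 2 mm of the back stop. I then swept the gate round to its stop, where I felt about 4.7 N, and drew the arm clear.

Last measurements, from the top camera in the rack frame:

| Item | Measured | Required |
|---|---|---|
| Cup, x | -27 mm | -34 to 0 mm |
| Cup, y | -32 mm | -42 to -26 mm |
| Lane cup, x | +30 mm | above 20 mm |
| Gate angle | about 0.02 rad | below 0.07 rad |

- **Full-lane cups:** both were within about 2 mm of where they started.
- **Things round about:** I only checked these by eye. Nothing looked moved in the final top picture, and the arm stayed clear of them.
- **Disagreements:** in the early measurements the side camera put the rack cups about 10 mm, and the lone cup about 4 mm, nearer the front (world y) than the top camera did. I relied on the top camera. The cup's y also reads about 4 mm off the lane cup's, though the fences should allow only about 2 mm either side of centre, so expect a couple of millimetres of error.
- **Failed checks:** none.

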